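# Portion the bites and scan the batch label

## Robot

A 6-joint arm with a two-finger parallel gripper is mounted at the origin on the work surface. World frame = base frame: x ahead of the robot, y to its left, z up, the work surface at z = 0. Lengths are in m, angles in rad, forces in N, time in s.
With the tool pointing down it reaches from about 0.3 to 1 m from the base axis. Payload 5.1 kg.
Tool frame: the origin (TCP) lies at the very end of the fingers, on their centre line; the grasp point (between the pads) lies 19 mm behind it (tcp_to_grasp is the distance from the TCP to the grasp point, in m); y points along the fingers, x is the direction in which the jaws open and shut, and the axes are right-handed (so a half turn about y gives the same grasp; the last joint's range is limited). The gripper opens to 95 mm and grips with 3 to 60 N. Pads are 20 mm wide; open, the fingers measure 119 mm over their backs; the gripper's body (75 mm by 180 mm) begins 59 mm behind the grasp point.
Start: joints at [1.176, 0.124, 1.65, -0, 1.367, -0.083], TCP at [0.199, 0.619, 0.215] pointing down, gripper open.
Joint ranges: [-2.61, 2.61], [-1.02, 2.33], [0.03, 2.71], [-1.35, 4.49], [0.32, 2.68], [-2.91, 2.91]. Speed limits (rad/s): [2.57, 2.57, 3.14, 3.14, 3.14, 3.14].

## Interface

Orientations are given as a rotation vector (axis times angle).
In Python, from plant import read_state, camera, sign_off, tcp_to_grasp gives the robot as it stands.
- The arm moves only by the tool move_arm, never from a script. Its arguments are lists of equal length, an entry for each row: "linear": the shift along the tool's x, y, z in cm, a list of three; "rot": the turn, a rotation vector about the tool's x, y, z in rad, a list of three. In form: {"linear": [[dx, dy, dz], ...], "rot": [[wx, wy, wz], ...]}. A call has 1 to 10 rows; each row shifts and turns the pose as measured when the row begins, along the tool's axes as they then stand; what a row does not reach is not made up. A row lasts 1/8 s, in which the tool goes at most 62.5 mm and 10.7 degrees, less where a joint would pass 70% of its speed; a pose out of reach is approached as far as the arm can. A call with a gripper value outside its range is refused whole. "fingers" is the gripper's target within -1 to 1 (fully open at 1, half-way at 0, shut at -1), set as the call begins (left out, the last holds). The fingers move at their own pace and stop on an object; the grip force is fixed at half the most. Time passes only in rows, so rows that do not move let the fingers close. It gives the time, the measured TCP pose, the force and the opening at its end, in the units of the state.
- read_state(): the state, without advancing time (a new reading comes with each control period).
- camera(name): name is "scene" or "top" or "wrist"; returns a dict with "image" (420x560x3 uint8, red, green, blue), "vfov" (degrees; the focal length in pixels is half the picture's height over the tangent of half this angle, whatever the lens; pixels are square), "cx", "cy" (the principal point, pixels), "distortion" ([k1, k2, p1, p2, k3] as OpenCV has them; the pictures are not rectified), "extrinsics" (4x4, takes a point from world to camera coordinates); the wrist camera has in their place "hand_eye" (4x4, takes a point from camera to tool coordinates, whose origin is the TCP and whose axes are the tool frame's). Camera axes: x right, y down, z forward; pixel columns grow to the right and rows downward; lengths in m; the calibration is good to about 2 mm. A picture is of the moment at which its call begins: read the wrist's pose just before it. There is no depth.
- sign_off(): hands the job in, once; it reports no verdict.
The state is a dict: "time": time; "qpos": joint angles; "dq": joint speeds; "joint_torque": joint torques, N m; "tool_pos": TCP position; "eef_rot": TCP orientation; "wrist_force": force on the tool from outside, world axes, zero at the start; "torque": the same for the moment, N m; "gripper_width": opening from 0.0 (shut) to 1.0 (fully open).
Only numpy, scipy, OpenCV 4.12 (cv2) and the standard library are available. Lean on these libraries where they do the work, as an engineer would, in place of code of your own. Each camera call takes 0.05 s, during which the arm holds its last target.

## Task

Make up one portion at the packing station: put every loose golden bite from the white board into the steel cup with the others, then lift the full cup by its black tab and pour all of it into the tub on the scale (pick up anything that spills and put it in the tub too), and stand the empty cup upright back on its blue coaster. Then pull the scanner out of its orange holder and hold its red tip steady about 5 cm square in front of the middle of the sloped batch label for two full seconds without touching it, and stand the scanner back in the orange holder, tip down. Do not disturb the packs, tape, jar and marker on the table.

Things in the scene. Friction and masses are not known exactly. Their poses are not given: they have to be found in the camera images.
- cup: flared steel cup: foot 86 mm, rim 120 mm across, 64 mm high, wall 4 mm, floor 5 mm, 130 g; origin at the centre of its underside, z up through the mouth. On its +x side a black upright grip tab: x = 80 to 106 mm, 14 mm thick along y, z = 28 to 74 mm, 20 mm clear of the rim. Starts upright on the blue coaster with bites in it
- tub: square white open tub with a blue rim, fixed on the black weighing scale: outside 170 x 170 x 70 mm, wall and floor 4 mm; origin at the centre of its underside, 36 mm above the table; sides along its x and y, z up
- coaster: flat square blue coaster, 150 x 150 x 4 mm, fixed on the table; origin at the centre of its underside
- board: flat white cutting board, 150 (x) x 200 (y) x 8 mm, fixed on the table, on which the loose bites lie; origin at the centre of its underside
- wand: grey hand scanner, a square stick 20 x 20 x 190 mm, 90 g, with a red reading tip at the lower end and a black cap at the upper end; origin at the centre of the reading tip's end face, z runs up the stick from tip to cap; the reading beam leaves the tip along -z. It stands tip down in the orange holder
- holder: orange square upright holder, fixed: outside 42 x 42 mm, 90 mm high, opening 32 x 32 mm, floor 5 mm above the table; origin at the centre of its underside, sides along x and y.
- label: batch label (white with black bars, 56 x 66 mm) on a blue 85 x 85 mm plate on a fixed stand; the plate slopes 30 degrees from level and faces up and towards the robot's side. Origin at the centre of the label face, 55 mm above the table; z is the outward normal of the label, x up the slope, y across the bars
- bite1: a chunky golden-brown crisp bite, a rounded block 26 x 24 x 20 mm, 12 g; origin at its centre, x/y/z along 26/24/20 mm; starts in the cup
- bite2: a chunky golden-brown crisp bite, a rounded block 26 x 24 x 20 mm, 12 g; origin at its centre, x/y/z along 26/24/20 mm; starts in the cup
- bite3: a chunky golden-brown crisp bite, a rounded block 26 x 24 x 20 mm, 12 g; origin at its centre, x/y/z along 26/24/20 mm; starts in the cup
- bite4: a chunky golden-brown crisp bite, a rounded block 26 x 24 x 20 mm, 12 g; origin at its centre, x/y/z along 26/24/20 mm; starts in the cup
- bite5: a chunky golden-brown crisp bite, a rounded block 26 x 24 x 20 mm, 12 g; origin at its centre, x/y/z along 26/24/20 mm; starts on the white board; absent in some starts
- bite6: a chunky golden-brown crisp bite, a rounded block 26 x 24 x 20 mm, 12 g; origin at its centre, x/y/z along 26/24/20 mm; starts on the white board; absent in some starts
- bite7: a chunky golden-brown crisp bite, a rounded block 26 x 24 x 20 mm, 12 g; origin at its centre, x/y/z along 26/24/20 mm; starts on the white board; absent in some starts
- bite8: a chunky golden-brown crisp bite, a rounded block 26 x 24 x 20 mm, 12 g; origin at its centre, x/y/z along 26/24/20 mm; starts on the white board; absent in some starts
- pack1: sealed round pack with a blue label, 110 mm across and 13 mm high in a 135 mm clear pouch; a bystander, origin at the centre of its underside
- pack2: sealed round pack with a blue label, 110 mm across and 13 mm high in a 135 mm clear pouch; a bystander, origin at the centre of its underside
- pack3: sealed round pack with a blue label, 110 mm across and 13 mm high in a 135 mm clear pouch; a bystander, origin at the centre of its underside
- pencup: round steel pen cup holding pens, fixed near the orange holder: 72 mm across, 95 mm high, pens up to 130 mm high; not part of the job, origin at the centre of its underside
- tape: roll of tape lying flat, 90 mm across, 30 mm high; a bystander, origin at the centre of its underside
- jar: glass jar, 60 mm across, 85 mm high; a bystander, origin at the centre of its underside
- marker: blue and white marker lying flat, 130 mm long (x), 14 mm thick; a bystander, origin at the centre of its underside

How it is judged:
On the way, in this order (a step that is already met when the one before it is completed fails the run):
1. every bite is in the upright cup (z of bite1 in the frame of cup between 0 and 0.08 m and horizontal distance between each of bite1, bite2, bite3, bite4, bite5, bite6, bite7, bite8 and cup below 0.05 m and z of bite2 in the frame of cup between 0 and 0.08 m and z of bite3 in the frame of cup between 0 and 0.08 m and z of bite4 in the frame of cup between 0 and 0.08 m and z of bite5 in the frame of cup between 0 and 0.08 m and z of bite6 in the frame of cup between 0 and 0.08 m and z of bite7 in the frame of cup between 0 and 0.08 m and z of bite8 in the frame of cup between 0 and 0.08 m and angle between cup's own z axis and vertical below 0.2 rad), for 0.3 s.
2. the cup is lifted with every bite in it (z of bite1 in the frame of cup between 0 and 0.08 m and horizontal distance between each of bite1, bite2, bite3, bite4, bite5, bite6, bite7, bite8 and cup below 0.05 m and z of bite2 in the frame of cup between 0 and 0.08 m and z of bite3 in the frame of cup between 0 and 0.08 m and z of bite4 in the frame of cup between 0 and 0.08 m and z of bite5 in the frame of cup between 0 and 0.08 m and z of bite6 in the frame of cup between 0 and 0.08 m and z of bite7 in the frame of cup between 0 and 0.08 m and z of bite8 in the frame of cup between 0 and 0.08 m and height (world z) of cup above 0.05 m), for 0.1 s.
3. the cup is tipped over the tub (angle between cup's own z axis and vertical above 1.2 rad and height (world z) of cup above 0.1 m and horizontal distance between cup and tub below 0.2 m), for 0.1 s.
4. every bite is in the tub (x of bite1 in the frame of tub between -0.083 and 0.083 m and y of bite1 in the frame of tub between -0.083 and 0.083 m and z of bite1 in the frame of tub between 0 and 0.068 m and x of bite2 in the frame of tub between -0.083 and 0.083 m and y of bite2 in the frame of tub between -0.083 and 0.083 m and z of bite2 in the frame of tub between 0 and 0.068 m and x of bite3 in the frame of tub between -0.083 and 0.083 m and y of bite3 in the frame of tub between -0.083 and 0.083 m and z of bite3 in the frame of tub between 0 and 0.068 m and x of bite4 in the frame of tub between -0.083 and 0.083 m and y of bite4 in the frame of tub between -0.083 and 0.083 m and z of bite4 in the frame of tub between 0 and 0.068 m and x of bite5 in the frame of tub between -0.083 and 0.083 m and y of bite5 in the frame of tub between -0.083 and 0.083 m and z of bite5 in the frame of tub between 0 and 0.068 m and x of bite6 in the frame of tub between -0.083 and 0.083 m and y of bite6 in the frame of tub between -0.083 and 0.083 m and z of bite6 in the frame of tub between 0 and 0.068 m and x of bite7 in the frame of tub between -0.083 and 0.083 m and y of bite7 in the frame of tub between -0.083 and 0.083 m and z of bite7 in the frame of tub between 0 and 0.068 m and x of bite8 in the frame of tub between -0.083 and 0.083 m and y of bite8 in the frame of tub between -0.083 and 0.083 m and z of bite8 in the frame of tub between 0 and 0.068 m), for 0.3 s.
5. the scanner is held steady and square before the label, 20 to 90 mm off (z of wand in the frame of label between 0.02 and 0.09 m and x of wand in the frame of label between -0.022 and 0.022 m and y of wand in the frame of label between -0.022 and 0.022 m and angle between the z axis of wand and the z axis of label, either way round below 0.3 rad and linear speed of wand below 0.03 m/s), for 1.5 s.
At the end, for the whole second after the job is handed in: every bite lies inside the tub, below its rim; the cup stands upright on the coaster, its centre within 40 mm of the coaster's; the scanner stands tip down at the bottom of the orange holder; all released and at rest (all of step 4 and angle between cup's own z axis and vertical below 0.1 rad and horizontal distance between cup and coaster below 0.04 m and height (world z) of cup below 0.012 m and x of wand in the frame of holder between -0.02 and 0.02 m and y of wand in the frame of holder between -0.02 and 0.02 m and height (world z) of wand below 0.02 m and z of wand in the frame of holder above 0 m and angle between wand's own z axis and vertical below 0.3 rad and linear speed of each of bite1, bite2, bite3, bite4, bite5, bite6, bite7, bite8, cup, wand below 0.05 m/s); the robot touches nothing.
It fails at once if a bystander (pack, tape, jar, marker) is shoved more than 50 mm or the jar tipped over (distance of any of pack1, pack2, pack3, tape, jar, marker from where it was at the start of the episode above 0.05 m or angle between jar's own z axis and vertical above 0.6 rad).
It fails at once if the scanner is pressed on the label (contact force between wand and label above 2 N).
Of bite5, bite6, bite7, bite8 only 2 to 4 are there at a start; the rules pass over those that are not, and their reading is None.
At some moment in a run one of bite5, bite6, bite7, bite8, cup may be knocked a few centimetres aside while the robot is not near it.
It also fails if it takes over 208 s, if anything falls off the work surface, if the arm or the gripper's body presses on something with over 40 N, if the wrist force passes 120 N, or if a joint passes its speed limit or range.

## Working session

There is one attempt and no reset: what is moved stays moved. The work goes in short steps, Python scripts to look and compute and a tool call to move; the robot and the scene stay as the last step left them, time stands still between calls to the robot, and variables do not carry over. Pictures are saved under pics/ and viewed, and the job is handed in when it is done.

Besides the shell and the picture viewer there is one more tool, called after "Request:" in YAML: its name, and indented under it one key for each argument. move_arm: Moves the arm, as the interface text tells. Its arguments: {"type":"object","properties":{"linear":{"type":"array","items":{"type":"array","items":{"type":"number"}}},"rot":{"type":"array","items":{"type":"array","items":{"type":"number"}}},"fingers":{"type":"number"}},"required":["linear","rot"]}

```bash
ls -la; mkdir -p pics; python3 - <<'E'
from plant import *
import cv2,numpy as np
s=read_state();print(s, tcp_to_grasp if not callable(tcp_to_grasp) else tcp_to_grasp())
for n in("scene","top","wrist"):
    c=camera(n);cv2.imwrite(f"pics/{n}0.png",c["image"][:,:,::-1])
    print({k:v for k,v in c.items() if k!="image"})
E
```

```text
total 12
drwxr-xr-x  3 agent agent 4096 Dec  7 06:03 .
drwxr-xr-x 23 root  root  4096 Dec  7 06:03 ..
drwxr-xr-x  2 agent agent 4096 Dec  7 06:03 pics
{'time': 0.0, 'qpos': array([ 1.17638803e+00,  1.24490744e-01,  1.65167454e+00, -1.59177767e-05,
        1.36749827e+00, -8.25941974e-02]), 'dq': array([-2.06345269e-04, -1.05959937e-03, -5.79786492e-04, -6.51069305e-05,
        9.47187156e-04,  2.96555589e-04]), 'joint_torque': array([-2.69426209e-04, -4.17599452e+01, -3.59938610e+01,  7.73992552e-02,
        4.90879279e-02, -1.57839122e-04]), 'tool_pos': array([0.19919024, 0.61804886, 0.21339603]), 'eef_rot': array([-1.34184611, -0.9751985 ,  0.97811942]), 'wrist_force': array([0.66244102, 0.34144542, 0.01866465]), 'torque': array([ 0.06001049,  0.00098414, -0.07503395]), 'gripper_width': 1.0011554250531036} 0.0188
{'vfov': 43.765401942293444, 'cx': 272.1477288149965, 'cy': 208.6483719603939, 'distortion': array([-0.13087742,  0.        ,  0.        ,  0.        ,  0.        ]), 'extrinsics': array([[ 0.85409426,  0.52010046,  0.00430246, -0.47932755],
       [ 0.36293968, -0.5900432
[... 494 characters left out ...]
e-01],
       [ 1.41723688e-01,  6.27641481e-04, -9.89906057e-01,
         1.29741515e+00],
       [ 0.00000000e+00,  0.00000000e+00,  0.00000000e+00,
         1.00000000e+00]])}
{'vfov': 66.12235255818997, 'cx': 281.33366765919465, 'cy': 207.82085469644954, 'distortion': array([-0.03224035,  0.        ,  0.        ,  0.        ,  0.        ]), 'hand_eye': array([[ 9.99998531e-01,  8.31349194e-05,  1.71224238e-03,
         5.13953027e-05],
       [-1.64464477e-03, -2.35221631e-01,  9.71940368e-01,
        -1.69764015e-01],
       [ 4.83558629e-04, -9.71941756e-01, -2.35221149e-01,
         6.49497953e-02],
       [ 0.00000000e+00,  0.00000000e+00,  0.00000000e+00,
         1.00000000e+00]])}
```

View pics/scene0.png

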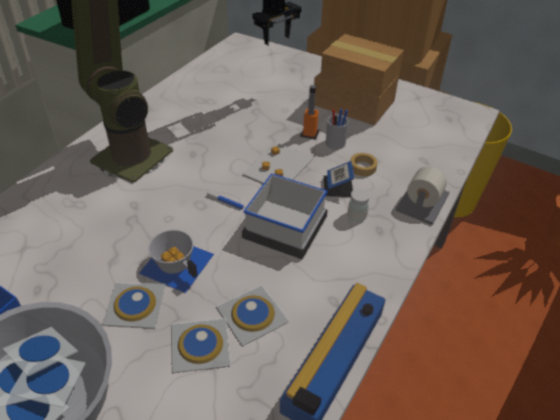

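View pics/top0.png

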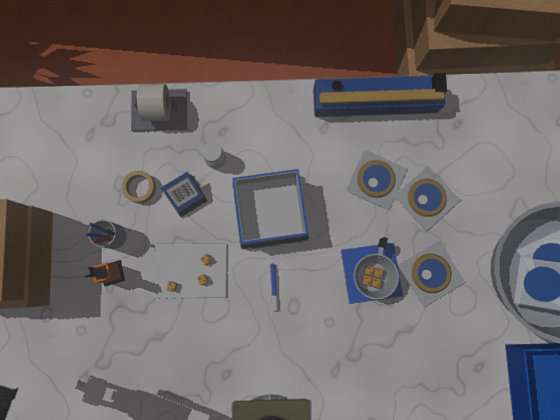

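View pics/wrist0.png

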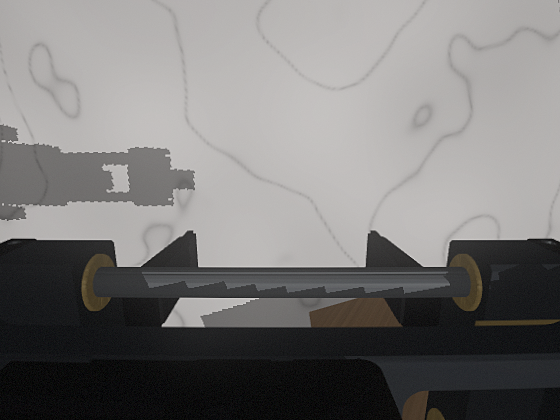

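```bash
cat > h.py <<'E'
from plant import *
import cv2,numpy as np
from scipy.spatial.transform import Rotation as Rn
def K(c):
    f=c["image"].shape[0]/2/np.tan(np.radians(c["vfov"])/2)
    return np.array([[f,0,c["cx"]],[0,f,c["cy"]],[0,0,1.]])
def cam(n):
    s=read_state();c=camera(n);c["st"]=s
    if n=="wrist":
        T=np.eye(4);T[:3,:3]=Rn.from_rotvec(s["eef_rot"]).as_matrix();T[:3,3]=s["tool_pos"]
        c["cw"]=T@c["hand_eye"]
    else: c["cw"]=np.linalg.inv(c["extrinsics"])
    return c
def ray(c,uv):
    p=cv2.undistortPoints(np.array([[uv]],float),K(c),c["distortion"])[0,0]
    d=c["cw"][:3,:3]@np.array([p[0],p[1],1]);return c["cw"][:3,3],d/np.linalg.norm(d)
def onz(c,uv,z):
    o,d=ray(c,uv);return o+d*(z-o[2])/d[2]
def proj(c,P):
    W=np.linalg.inv(c["cw"]);
    q,_=cv2.projectPoints(np.array(P,float).reshape(-1,1,3),cv2.Rodrigues(W[:3,:3])[0],W[:3,3],K(c),c["distortion"]);return q[:,0]
def tri(c1,u1,c2,u2):
    o1,d1=ray(c1,u1);o2,d2=ray(c2,u2)
    t=np.linalg.lstsq(np.c_[d1,-d2],o2-o1,rcond=None)[0]
    a=o1+t[0]*d1;b=o2+t[1]*d2;return (a+b)/2,np.linalg.norm(a-b)
def mask(c,lo,hi):
    return cv2.inRange(cv2.cvtColor(c["image"],cv2.COLOR_RGB2HSV),np.array(lo),np.array(hi))
def blobs(m,amin=15):
    n,l,st,ce=cv2.connectedComponentsWithStats(m)
    out=[]
    for i in range(1,n):
        if st[i,4]>=amin:
            cn=cv2.findContours((l==i).astype(np.uint8),cv2.RETR_EXTERNAL,cv2.CHAIN_APPROX_NONE)[0][0]
            out.append((st[i,4],ce[i].round(1),cv2.minAreaRect(cn)))
    return out
def save(c,name,crop=None,k=1):
    im=c["image"][:,:,::-1]
    if crop: x0,y0,x1,y1=crop;im=im[y0:y1,x0:x1]
    cv2.imwrite("pics/"+name+".png",cv2.resize(im,None,fx=k,fy=k,interpolation=cv2.INTER_CUBIC))
def down(yaw):
    # tool y = -z world, tool x = (cos yaw, sin yaw,0)
    x=np.array([np.cos(yaw),np.sin(yaw),0]);y=np.array([0,0,-1.]);return np.c_[x,y,np.cross(x,y)]
def plan(pos,R=None,s=None):
    s=s or read_state();R0=Rn.from_rotvec(s["eef_rot"])
    Rt=R0 if R is None else Rn.from_matrix(R)
    d=R0.inv().apply(np.array(pos)-s["tool_pos"])*100; w=(R0.inv()*Rt).as_rotvec()
    n=int(np.ceil(max(np.linalg.norm(d)/6.0,np.linalg.norm(w)/.18,1)))
    print("tool shift cm",d.round(2),"rotvec",w.round(3),"rows>=",n, "world d",(np.array(pos)-s["tool_pos"]).round(4))
def st():
    s=read_state();R=Rn.from_rotvec(s["eef_rot"]).as_matrix()
    print("t",round(s["time"],2),"p",s["tool_pos"].round(4),"x",R[:,0].round(3),"y",R[:,1].round(3),"q",s["qpos"].round(2),"w",round(s["gripper_width"],3),"F",s["wrist_force"].round(1))
    return s
E
python3 - <<'E'
from h import *
st()
t=cam("top");sc=cam("scene")
save(t,"t_l",(70,130,330,320),3);save(t,"t_r",(330,130,480,320),3);save(sc,"s_a",(230,70,450,270),3.5)
save(sc,"s_b",(90,210,330,380),3)
for nm,c in(("top",t),("scene",sc)):
    print(nm)
    for lo,hi,n in(((10,120,120),(28,255,255),"gold"),((100,120,40),(125,255,255),"blue"),((4,180,80),(12,255,255),"orange")):
        for a,ce,r in blobs(mask(c,lo,hi),12): print(n,a,ce,np.round(r[1],1),round(r[2],1),onz(c,ce,.018 if n=="gold" else .004).round(3))
E
```

```text
t 0.15 p [0.1993 0.6182 0.2137] x [ 0.307  0.952 -0.002] y [-0.001 -0.001 -1.   ] q [ 1.18  0.12  1.65 -0.    1.37 -0.08] w 1.002 F [0.7 0.2 0.4]
top
gold 961 [379.1  95.3] [  8.3 123.1] 88.1 [ 0.938 -0.339  0.018]
gold 41 [205. 259.] [7.2 6.8] 53.1 [0.482 0.169 0.018]
gold 31 [101.6 265.3] [15.3  5.5] 11.3 [0.473 0.454 0.018]
gold 42 [368.8 269.8] [7. 7.] 90.0 [ 0.439 -0.281  0.018]
gold 51 [377.9 272.1] [7.5 7.8] 14.0 [ 0.432 -0.306  0.018]
gold 44 [201.7 279.3] [7.6 6.7] 63.4 [0.426 0.179 0.018]
gold 26 [ 97.7 279.5] [10.2  4.9] 12.5 [0.434 0.463 0.018]
gold 48 [366.4 279.6] [7. 7.] 90.0 [ 0.412 -0.273  0.018]
gold 52 [375.6 281.9] [7.5 8. ] 11.3 [ 0.405 -0.298  0.018]
gold 42 [170.6 285.8] [6.3 7.9] 18.4 [0.411 0.264 0.018]
blue 1090 [386.4  83.3] [12.1 94. ] 88.3 [ 0.98  -0.366  0.004]
blue 288 [322.1  89.2] [28. 19.] 90.0 [ 0.968 -0.177  0.004]
blue 23 [418.9 104.5] [ 1. 12.] 90.0 [ 0.912 -0.456  0.004]
blue 421 [377.5 176.8] [25. 25.] 90.0 [ 0.702 -0.324  0.004]
blue 385 [269.2 210.3] [66.2 67.5] 82.2 [ 0.614 -0.012  0.004]
blue 456 [428.8 196.2] [25. 26.] 90.0 [ 0.641 -0.465 
[... 3833 characters left out ...]
3.8] [2.8 7. ] 18.4 [1.229 0.148 0.004]
orange 12 [550.5 273.1] [5. 3.] 90.0 [1.336 0.213 0.004]
orange 14 [556.  278.9] [8.6 3.4] 53.1 [1.354 0.2   0.004]
orange 25 [552.8 287.2] [ 3.9 12.2] 9.5 [1.351 0.165 0.004]
orange 12 [520.4 286.8] [1.7 6.5] 14.0 [1.269 0.12  0.004]
orange 41 [530.8 296. ] [11.8  8.8] 53.1 [1.302 0.103 0.004]
orange 16 [496.7 293.5] [3. 7.] 90.0 [1.217 0.063 0.004]
orange 13 [544.  304.4] [5.3 2.8] 56.3 [1.34  0.093 0.004]
orange 12 [541.3 324.8] [2.2 7.6] 26.6 [1.347 0.023 0.004]
orange 24 [521.8 362.3] [ 5.4 10.7] 26.6 [ 1.327 -0.111  0.004]
orange 15 [518.1 371.7] [3.2 8. ] 53.1 [ 1.325 -0.141  0.004]
orange 16 [504.2 401.8] [ 1.6 12.9] 29.1 [ 1.315 -0.234  0.004]
```

View pics/t_l.png

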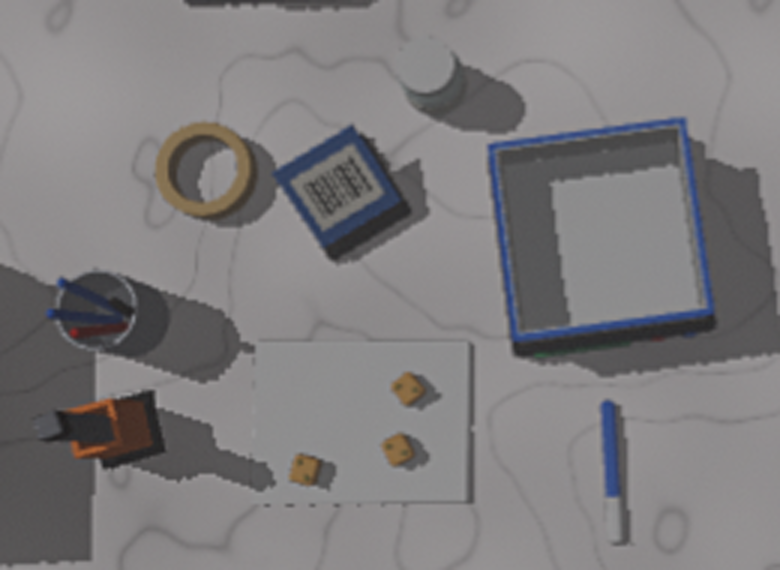

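View pics/t_r.png

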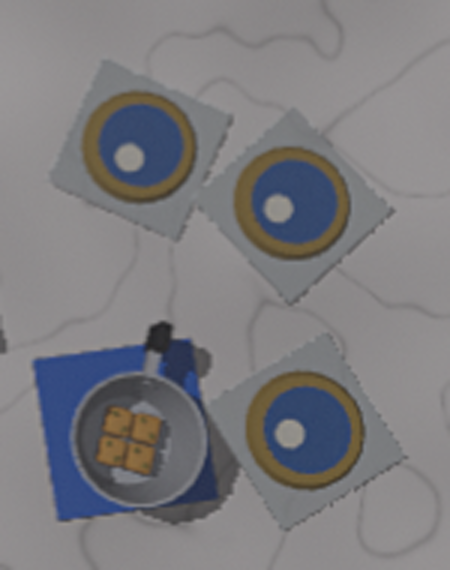

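View pics/s_a.png

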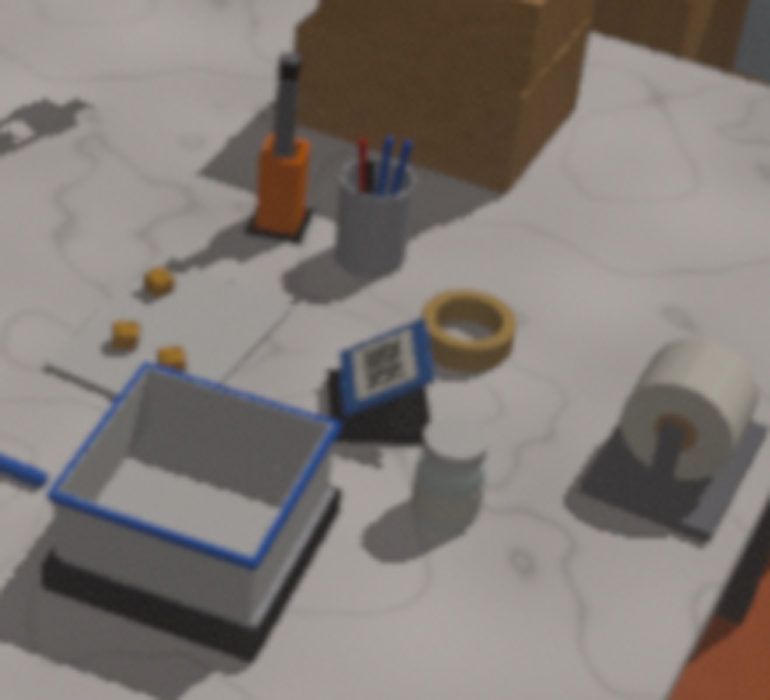

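View pics/s_b.png

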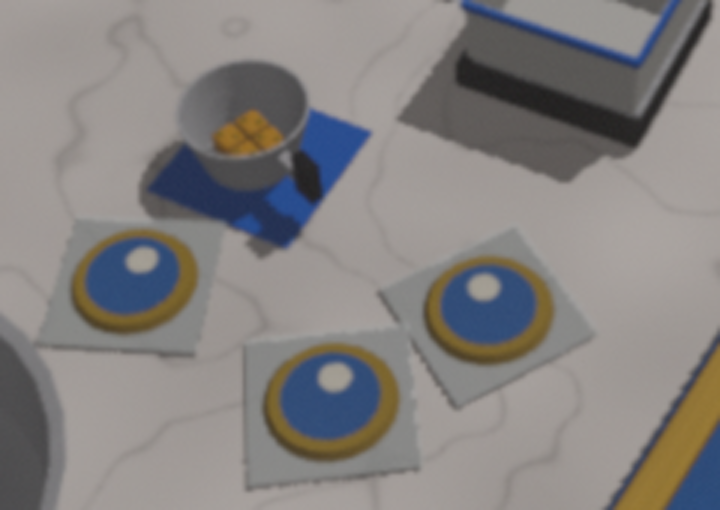

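```bash
python3 - <<'E'
from h import *
plan([.535,.17,.22])
t=cam("top")
# board corners
m=cv2.inRange(cv2.cvtColor(t["image"],cv2.COLOR_RGB2HSV),(0,0,150),(180,40,255))
for uv in[(155,243),(227,244),(227,298),(155,298)]: print(onz(t,uv,.008).round(3))
E
```

```text
tool shift cm [-32.38  -0.56 -45.71] rotvec [0. 0. 0.] rows>= 10 world d [ 0.3357 -0.4484  0.0059]
[0.531 0.31  0.008]
[0.522 0.109 0.008]
[0.373 0.111 0.008]
[0.379 0.309 0.008]
```

Request:
move_arm:
  linear:
    - [-3.2,-0.1,-4.6]
    - [-3.2,-0.1,-4.6]
    - [-3.2,-0.1,-4.6]
    - [-3.2,-0.1,-4.6]
    - [-3.2,-0.1,-4.6]
    - [-3.2,-0.1,-4.6]
    - [-3.2,-0.1,-4.6]
    - [-3.2,0,-4.6]
    - [-3.2,0,-4.6]
    - [-3.2,0,-4.6]
  rot:
    - [0,0,0]
    - [0,0,0]
    - [0,0,0]
    - [0,0,0]
    - [0,0,0]
    - [0,0,0]
    - [0,0,0]
    - [0,0,0]
    - [0,0,0]
    - [0,0,0]
  fingers: 0.2

```text
time: 1.55
tool_pos: [0.548, 0.1628, 0.2225]
eef_rot: [-1.339, -0.986, 0.979]
wrist_force: [0.2, 0.3, 0.3]
gripper_width: 0.599
```

```bash
python3 - <<'E'
from h import *
st()
w=cam("wrist");save(w,"w1")
for a,ce,r in blobs(mask(w,(10,110,100),(28,255,255)),200): print(a,ce,np.round(r[1]),r[2],onz(w,r[0],.022).round(4))
E
```

```text
t 1.55 p [0.548  0.1628 0.2225] x [0.299 0.954 0.003] y [ 0.004  0.002 -1.   ] q [ 0.19 -0.06  1.82  0.    1.37 -1.07] w 0.599 F [0.2 0.3 0.3]
3004 [503.2  28.6] [49. 96.] 66.03751373291016 [0.4528 0.4499 0.022 ]
260 [333.3  34.2] [25. 20.] 90.0 [0.4107 0.262  0.022 ]
```

View pics/w1.png

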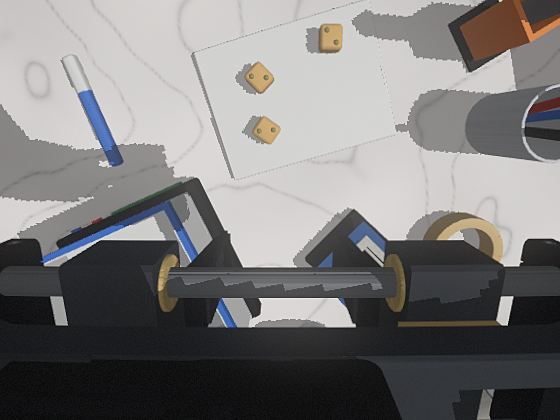

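```bash
python3 - <<'E'
from h import *
w=cam("wrist");h=cv2.cvtColor(w["image"],cv2.COLOR_RGB2HSV)
for u,v in[(331,38),(259,78),(266,130)]:print(h[v+4,u])
save(w,"w1c",(200,0,360,160),4)
for a,ce,r in blobs(mask(w,(12,60,100),(28,255,255)),100):
  if ce[1]<170 and 200<ce[0]<360:
    b=cv2.boxPoints(r); P=np.array([onz(w,u,.026) for u in b])
    e=P[1]-P[0];f=P[2]-P[1]
    print(a,ce,r[1],P.mean(0).round(4),np.linalg.norm(e).round(4),np.degrees(np.arctan2(e[1],e[0])).round(1),np.linalg.norm(f).round(4))
E
```

```text
[ 17 109 177]
[ 17 105 162]
[ 17 110 164]
623 [334.1  31.8] (28.0, 23.0) [0.4131 0.2602 0.026 ] 0.0237 72.7 0.0269
559 [262.6  72. ] (26.162948608398438, 22.62741470336914) [0.4276 0.1769 0.026 ] 0.0234 115.0 0.0268
469 [269.7 124.7] (23.266185760498047, 21.300031661987305) [0.482  0.1669 0.026 ] 0.023 125.9 0.0251
```

View pics/w1c.png

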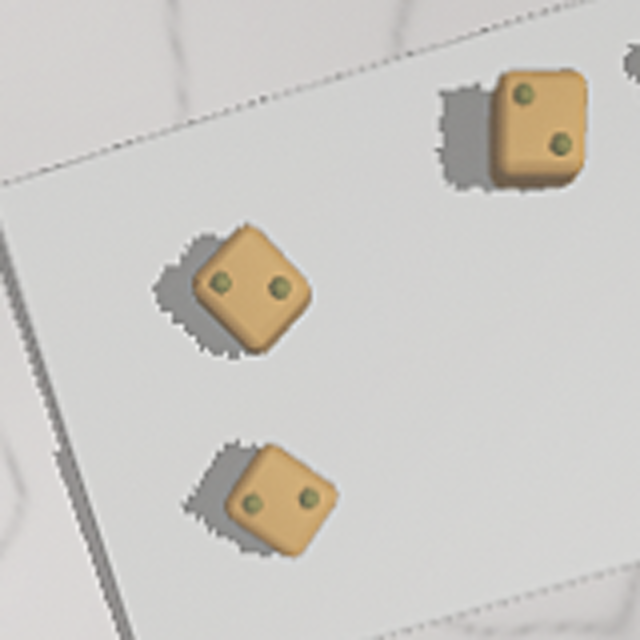

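```bash
python3 - <<'E'
from h import *
t=cam("top")
P=np.array([onz(t,u,.106) for u in[(233.3,178.3),(298,169.5),(307.7,234),(241.7,243.5)]])
print(P.round(3),P.mean(0).round(4),np.linalg.norm(np.diff(P,axis=0),axis=1))
b=[p for p in blobs(mask(t,(100,110,50),(125,255,255)),200) if 230<p[1][0]<300 and 180<p[1][1]<240];print(b)
if b: 
  Q=np.array([onz(t,u,.106) for u in cv2.boxPoints(b[0][2])]);print(Q.round(3),Q.mean(0))
E
```

```text
[[ 0.688  0.08   0.106]
 [ 0.706 -0.092  0.106]
 [ 0.534 -0.111  0.106]
 [ 0.514  0.061  0.106]] [ 0.6105 -0.0158  0.106 ] [0.17290579 0.17330433 0.1732372 ]
[(np.int32(409), array([271.6, 208.2]), ((269.7091064453125, 206.14743041992188), (66.36972045898438, 67.52140808105469), 82.303955078125))]
[[ 0.689  0.084  0.106]
 [ 0.708 -0.094  0.106]
 [ 0.533 -0.111  0.106]
 [ 0.514  0.063  0.106]] [ 0.61100423 -0.01460167  0.106     ]
```

```bash
cat >> h.py <<'E'
def rows(pos,R=None,n=None):
    s=read_state();R0=Rn.from_rotvec(s["eef_rot"]);p0=s["tool_pos"]
    Rt=R0 if R is None else Rn.from_matrix(R)
    w=(R0.inv()*Rt).as_rotvec();d=np.array(pos)-p0
    n=n or int(np.ceil(max(np.linalg.norm(d)/.058,np.linalg.norm(w)/.175,1)))
    L=[];W=[]
    for i in range(n):
        Ri=R0*Rn.from_rotvec(w*i/n)
        L.append([float(v) for v in (Ri.inv().apply(d)/n*100).round(1)]);W.append([float(v) for v in (w/n).round(2)])
    print("n",n,"|d|",np.linalg.norm(d).round(3),"|w|",np.linalg.norm(w).round(3));print(L);print(W)
    Rf=Rt;print("end rot",w.round(3))
E
python3 - <<'E'
from h import *
rows([.482,.167,.11],down(np.radians(36)))
E
```

```text
n 4 |d| 0.13 |w| 0.634
[[-0.4, 2.8, 1.6], [-0.6, 2.8, 1.5], [-0.9, 2.8, 1.4], [-1.1, 2.8, 1.3]]
[[0.0, 0.16, 0.0], [0.0, 0.16, 0.0], [0.0, 0.16, 0.0], [0.0, 0.16, 0.0]]
end rot [0.002 0.634 0.003]
```

Request:
move_arm:
  linear:
    - [-0.4,2.8,1.6]
    - [-0.6,2.8,1.5]
    - [-0.9,2.8,1.4]
    - [-1.1,2.8,1.3]
    - [0,0,0]
  rot:
    - [0,0.16,0]
    - [0,0.16,0]
    - [0,0.16,0]
    - [0,0.16,0]
    - [0,0,0]

```text
time: 2.33
tool_pos: [0.4776, 0.1731, 0.1075]
eef_rot: [-1.515, -0.48, 0.473]
wrist_force: [1.2, -0.1, 0.8]
gripper_width: 0.601
```

```bash
python3 - <<'E'
from h import *
st();rows([.482,.167,.013],down(np.radians(36)),2)
w=cam("wrist");save(w,"w2")
for a,ce,r in blobs(mask(w,(12,60,100),(28,255,255)),100): print(a,ce,r[1],onz(w,ce,.02).round(4))
E
```

```text
t 2.33 p [0.4776 0.1731 0.1075] x [0.82  0.572 0.005] y [ 0.003  0.004 -1.   ] q [ 0.24 -0.1   2.07  0.    1.17 -0.37] w 0.601 F [ 1.2 -0.1  0.8]
n 2 |d| 0.095 |w| 0.02
[[-0.0, 4.7, -0.4], [-0.0, 4.7, -0.4]]
[[-0.0, -0.01, 0.0], [-0.0, -0.01, 0.0]]
end rot [-0.001 -0.02   0.005]
1138 [274.2  67.6] (37.950225830078125, 33.10883712768555) [0.4107 0.2618 0.02  ]
995 [229.9 173. ] (34.01291275024414, 30.92083168029785) [0.4266 0.1765 0.02  ]
917 [279.8 220.3] (31.0, 31.0) [0.4818 0.1671 0.02  ]
658 [166.  282.6] (20.259098052978516, 57.371421813964844) [0.4325 0.0642 0.02  ]
```

View pics/w2.png

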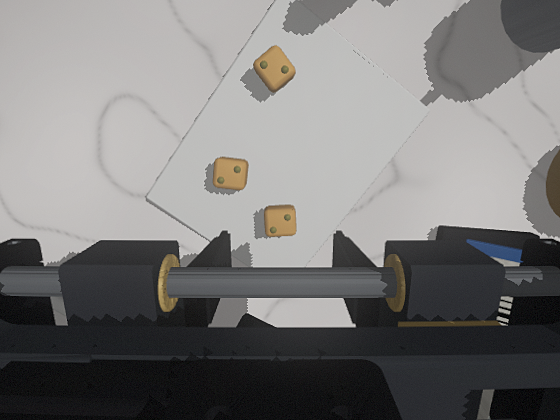

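Request:
move_arm:
  linear:
    - [0,3.0,-0.3]
    - [0,3.0,-0.3]
    - [0,2.5,-0.2]
    - [0,1.0,0]
    - [0,0,0]
  rot:
    - [0,-0.01,0]
    - [0,-0.01,0]
    - [0,0,0]
    - [0,0,0]
    - [0,0,0]

```text
time: 3.0
tool_pos: [0.4957, 0.1717, 0.0233]
eef_rot: [-1.51, -0.526, 0.481]
wrist_force: [-1.0, -0.0, 0.5]
gripper_width: 0.596
```

```bash
python3 - <<'E'
from h import *
st();rows([.482,.167,.013],down(np.radians(36)),1)
E
```

```text
t 3.0 p [0.4957 0.1717 0.0233] x [0.799 0.6   0.027] y [ 0.026  0.01  -1.   ] q [ 0.23  0.03  2.09  0.    0.99 -0.42] w 0.596 F [-1.  -0.   0.5]
n 1 |d| 0.018 |w| 0.032
[[-1.4, 1.0, 0.5]]
[[0.01, 0.02, 0.03]]
end rot [0.008 0.015 0.027]
```

Request:
move_arm:
  linear:
    - [-1.4,0,0.5]
    - [0,0,0]
  rot:
    - [0.01,0.02,0.03]
    - [0,0,0]

```text
time: 3.25
tool_pos: [0.4825, 0.1677, 0.0255]
eef_rot: [-1.514, -0.487, 0.489]
wrist_force: [-0.1, -0.0, -0.5]
gripper_width: 0.601
```

```bash
python3 - <<'E'
from h import *
st();rows([.482,.167,.013],down(np.radians(36)),1)
E
```

```text
t 3.25 p [0.4825 0.1677 0.0255] x [ 0.812  0.584 -0.001] y [-0.002  0.001 -1.   ] q [ 0.23  0.02  2.1   0.    1.02 -0.4 ] w 0.601 F [-0.1 -0.  -0.5]
n 1 |d| 0.013 |w| 0.005
[[-0.1, 1.2, -0.0]]
[[-0.0, -0.0, -0.0]]
end rot [-0.001 -0.005 -0.001]
```

Request:
move_arm:
  linear:
    - [0,0.8,0]
    - [0,0.4,0]
    - [0,0,0]
  rot:
    - [0,0,0]
    - [0,0,0]
    - [0,0,0]

```text
time: 3.62
tool_pos: [0.4831, 0.1679, 0.0138]
eef_rot: [-1.514, -0.489, 0.488]
wrist_force: [0.1, 0.4, 0.1]
gripper_width: 0.598
```

Request:
move_arm:
  linear:
    - [0,0,0]
    - [0,0,0]
    - [0,0,0]
    - [0,0,0]
  rot:
    - [0,0,0]
    - [0,0,0]
    - [0,0,0]
    - [0,0,0]
  fingers: -1

```text
time: 4.12
tool_pos: [0.4832, 0.1679, 0.0138]
eef_rot: [-1.514, -0.489, 0.488]
wrist_force: [0.5, -0.4, 0.2]
gripper_width: 0.27
```

```bash
python3 - <<'E'
from h import *
st()
t=cam("top");save(t,"t2",(330,220,420,320),6)
# cup: rim ellipse at z .068
E
```

```text
t 4.12 p [0.4832 0.1679 0.0138] x [0.812 0.584 0.001] y [ 0.     0.001 -1.   ] q [ 0.23  0.04  2.11  0.    0.99 -0.4 ] w 0.27 F [ 0.5 -0.4  0.2]
```

View pics/t2.png

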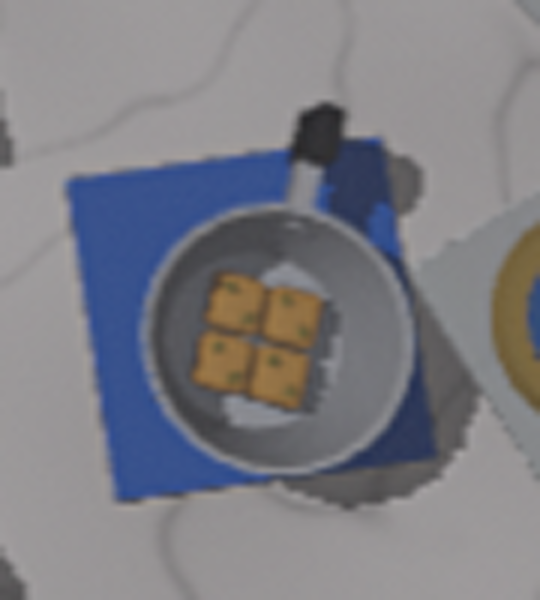

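```bash
python3 - <<'E'
from h import *
t=cam("top")
c=onz(t,(376.4,276.3),.068);e=onz(t,(376.4+22.5,276.3),.068);tb=onz(t,(383.7,240.3),.078)
print(c,np.linalg.norm(e-c),tb,np.linalg.norm((tb-c)[:2]),np.degrees(np.arctan2(*(tb-c)[1::-1])))
P=np.array([onz(t,(u/6+330,v/6+220),.004) for u,v in[(66,180),(382,138),(436,457),(117,502)]]);print(P.round(3),P.mean(0))
rows([.4832,.168,.17],None,4)
E
```

```text
[ 0.4201968  -0.29071132  0.068     ] 0.05918917712614845 [ 0.51396651 -0.31359605  0.078     ] 0.09652186287586641 -13.715076048566194
[[ 0.496 -0.209  0.004]
 [ 0.511 -0.357  0.004]
 [ 0.364 -0.372  0.004]
 [ 0.348 -0.225  0.004]] [ 0.43004555 -0.29119498  0.004     ]
n 4 |d| 0.156 |w| 0.0
[[0.0, -3.9, 0.0], [0.0, -3.9, 0.0], [0.0, -3.9, 0.0], [0.0, -3.9, 0.0]]
[[0.0, 0.0, 0.0], [0.0, 0.0, 0.0], [0.0, 0.0, 0.0], [0.0, 0.0, 0.0]]
end rot [0. 0. 0.]
```

Request:
move_arm:
  linear:
    - [0,-3,0]
    - [0,-4.5,0]
    - [0,-4.5,0]
    - [0,-4,0]
    - [0,0,0]
  rot:
    - [0,0,0]
    - [0,0,0]
    - [0,0,0]
    - [0,0,0]
    - [0,0,0]

```text
time: 4.85
tool_pos: [0.4823, 0.1675, 0.1778]
eef_rot: [-1.514, -0.487, 0.49]
wrist_force: [0.7, -0.4, -0.8]
gripper_width: 0.267
```

Request:
move_arm:
  linear:
    - [-2,0,-2.2]
    - [-3.7,0,-4.1]
    - [-3.7,0,-4.1]
    - [-3.7,0,-4.1]
    - [-3.7,0,-4.1]
    - [-3.7,0,-4.1]
    - [-3.7,0,-4.1]
    - [-3.7,0,-4.1]
    - [-2,0,-2.2]
    - [-0.8,0,-0.8]
  rot:
    - [0,0,0]
    - [0,0,0]
    - [0,0,0]
    - [0,0,0]
    - [0,0,0]
    - [0,0,0]
    - [0,0,0]
    - [0,0,0]
    - [0,0,0]
    - [0,0,0]

```text
time: 6.1
tool_pos: [0.4244, -0.2978, 0.1647]
eef_rot: [-1.503, -0.48, 0.5]
wrist_force: [0.8, 0.8, -0.5]
gripper_width: 0.269
```

```bash
python3 - <<'E'
from h import *
st();rows([.427,-.302,.055],down(np.radians(36)))
E
```

```text
t 6.1 p [ 0.4244 -0.2978  0.1647] x [ 0.81   0.587 -0.008] y [-0.015  0.007 -1.   ] q [-0.71 -0.12  1.98 -0.    1.3  -1.34] w 0.269 F [ 0.8  0.8 -0.5]
n 2 |d| 0.11 |w| 0.017
[[0.0, 5.5, -0.3], [0.0, 5.5, -0.3]]
[[-0.01, -0.0, -0.0], [-0.01, -0.0, -0.0]]
end rot [-0.015 -0.001 -0.008]
```

Request:
move_arm:
  linear:
    - [0,3,-0.2]
    - [0,3,-0.2]
    - [0,3,-0.2]
    - [0,1.5,0]
    - [0,0.4,0]
  rot:
    - [-0.01,0,0]
    - [0,0,0]
    - [0,0,0]
    - [0,0,0]
    - [0,0,0]

```text
time: 6.72
tool_pos: [0.4262, -0.2991, 0.0502]
eef_rot: [-1.508, -0.484, 0.5]
wrist_force: [-0.2, -0.7, -0.1]
gripper_width: 0.269
```

```bash
python3 - <<'E'
from h import *
st();rows([.427,-.302,.055],down(np.radians(36)))
E
```

```text
t 6.72 p [ 0.4262 -0.2991  0.0502] x [ 0.809  0.588 -0.008] y [-0.011  0.003 -1.   ] q [-0.71  0.01  2.06 -0.01  1.08 -1.34] w 0.269 F [-0.2 -0.7 -0.1]
n 1 |d| 0.006 |w| 0.012
[[-0.1, -0.5, -0.3]]
[[-0.01, 0.0, -0.01]]
end rot [-0.009  0.001 -0.008]
```

Good; release, then rise.

Request:
move_arm:
  linear:
    - [0,0,0]
    - [0,0,0]
    - [0,-3,0]
    - [0,-4.5,0]
    - [0,-4.5,0]
    - [0,-1.5,0]
  rot:
    - [0,0,0]
    - [0,0,0]
    - [0,0,0]
    - [0,0,0]
    - [0,0,0]
    - [0,0,0]
  fingers: -0.2

```text
time: 7.48
tool_pos: [0.429, -0.2998, 0.193]
eef_rot: [-1.513, -0.487, 0.498]
wrist_force: [-0.5, -0.6, -0.3]
gripper_width: 0.397
```

```bash
python3 - <<'E'
from h import *
st()
t=cam("top");save(t,"t3",(120,220,420,320),2.6)
print([ (b[1],onz(t,b[1],.026).round(4)) for b in blobs(mask(t,(10,110,110),(28,255,255)),20) if 150<b[1][0]<240 and 240<b[1][1]<310])
rows([.4266,.1765,.19],down(np.radians(25)))
E
```

```text
t 7.47 p [ 0.429  -0.2998  0.193 ] x [ 0.808  0.589 -0.006] y [-0.007 -0.001 -1.   ] q [-0.71 -0.14  1.95 -0.01  1.34 -1.34] w 0.397 F [-0.5 -0.6 -0.3]
[(array([202. , 279.3]), array([0.4261, 0.1765, 0.026 ])), (array([171. , 285.9]), array([0.4109, 0.261 , 0.026 ]))]
n 9 |d| 0.477 |w| 0.193
[[3.1, 0.0, 4.3], [3.0, 0.0, 4.4], [2.9, 0.0, 4.4], [2.8, 0.0, 4.5], [2.7, 0.0, 4.5], [2.6, 0.0, 4.6], [2.5, 0.0, 4.7], [2.4, 0.0, 4.7], [2.3, 0.0, 4.8]]
[[-0.0, 0.02, -0.0], [-0.0, 0.02, -0.0], [-0.0, 0.02, -0.0], [-0.0, 0.02, -0.0], [-0.0, 0.02, -0.0], [-0.0, 0.02, -0.0], [-0.0, 0.02, -0.0], [-0.0, 0.02, -0.0], [-0.0, 0.02, -0.0]]
end rot [-0.002  0.193 -0.006]
```

View pics/t3.png

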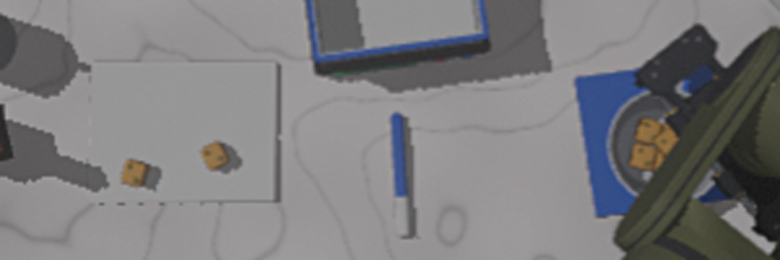

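Request:
move_arm:
  linear:
    - [2,0,2.6]
    - [3.0,0,4.4]
    - [2.9,0,4.4]
    - [2.8,0,4.5]
    - [2.7,0,4.5]
    - [2.6,0,4.6]
    - [2.5,0,4.7]
    - [2.4,0,4.7]
    - [2.3,0,4.8]
    - [0.8,0,1.6]
  rot:
    - [0,0.02,0]
    - [0,0.02,0]
    - [0,0.02,0]
    - [0,0.02,0]
    - [0,0.02,0]
    - [0,0.02,0]
    - [0,0.02,0]
    - [0,0.02,0]
    - [0,0.02,0]
    - [0,0.01,0]
  fingers: 0.2

```text
time: 8.78
tool_pos: [0.4199, 0.1875, 0.1795]
eef_rot: [-1.54, -0.318, 0.351]
wrist_force: [-0.3, -0.7, -1.0]
gripper_width: 0.601
```

```bash
python3 - <<'E'
from h import *
st();rows([.4268,.1767,.014],down(np.radians(25)),5)
E
```

```text
t 8.78 p [0.4199 0.1875 0.1795] x [ 0.91   0.414 -0.019] y [-0.021  0.001 -1.   ] q [ 0.3  -0.28  2.09  0.01  1.35 -0.13] w 0.601 F [-0.3 -0.7 -1. ]
n 5 |d| 0.166 |w| 0.023
[[0.1, 3.3, -0.3], [0.1, 3.3, -0.3], [0.1, 3.3, -0.3], [0.1, 3.3, -0.3], [0.0, 3.3, -0.3]]
[[-0.0, -0.0, -0.0], [-0.0, -0.0, -0.0], [-0.0, -0.0, -0.0], [-0.0, -0.0, -0.0], [-0.0, -0.0, -0.0]]
end rot [-0.009 -0.009 -0.019]
```

Request:
move_arm:
  linear:
    - [0,3,-0.3]
    - [0,4,-0.3]
    - [0,3,-0.3]
    - [0,1.5,-0.3]
    - [0,0,0]
  rot:
    - [0,0,-0.01]
    - [0,0,0]
    - [0,0,0]
    - [0,0,0]
    - [0,0,0]

```text
time: 9.4
tool_pos: [0.419, 0.178, 0.0552]
eef_rot: [-1.537, -0.324, 0.353]
wrist_force: [-0.9, -0.5, 0.0]
gripper_width: 0.601
```

```bash
python3 - <<'E'
from h import *
st();rows([.4266,.1765,.014],down(np.radians(25)),2)
E
```

```text
t 9.4 p [0.419  0.178  0.0552] x [ 0.908  0.419 -0.017] y [-0.02   0.003 -1.   ] q [ 0.28 -0.14  2.2   0.01  1.1  -0.16] w 0.601 F [-0.9 -0.5  0. ]
n 2 |d| 0.042 |w| 0.021
[[0.3, 2.1, -0.2], [0.3, 2.1, -0.2]]
[[-0.01, -0.0, -0.01], [-0.01, -0.0, -0.01]]
end rot [-0.011 -0.004 -0.017]
```

Request:
move_arm:
  linear:
    - [0.5,1.2,-0.4]
    - [0.2,1.7,0]
    - [0,0.9,0]
    - [0,0.2,0]
    - [0,0,0]
  rot:
    - [-0.01,0,-0.015]
    - [0,0,0]
    - [0,0,0]
    - [0,0,0]
    - [0,0,0]

```text
time: 10.02
tool_pos: [0.4298, 0.1782, 0.0166]
eef_rot: [-1.543, -0.341, 0.335]
wrist_force: [0.6, 0.3, 0.2]
gripper_width: 0.6
```

```bash
python3 - <<'E'
from h import *
st();rows([.4266,.1765,.014],down(np.radians(25)),1)
E
```

```text
t 10.03 p [0.4298 0.1782 0.0166] x [0.908 0.418 0.004] y [ 0.003  0.002 -1.   ] q [ 0.28 -0.07  2.21  0.    1.   -0.15] w 0.6 F [0.6 0.3 0.2]
n 1 |d| 0.004 |w| 0.006
[[-0.4, 0.3, -0.0]]
[[-0.0, -0.0, 0.0]]
end rot [-0.    -0.005  0.004]
```

Request:
move_arm:
  linear:
    - [-0.4,0.2,0]
    - [0,0,0]
    - [0,0,0]
    - [0,0,0]
    - [0,0,0]
  rot:
    - [0,0,0]
    - [0,0,0]
    - [0,0,0]
    - [0,0,0]
    - [0,0,0]
  fingers: -1

```text
time: 10.65
tool_pos: [0.4268, 0.1767, 0.0157]
eef_rot: [-1.543, -0.343, 0.334]
wrist_force: [-0.7, -0.9, 0.6]
gripper_width: 0.268
```

Request:
move_arm:
  linear:
    - [0,-2,0]
    - [0,-4,0]
    - [0,-5,0]
    - [0,-4,0]
    - [0,-1,0]
  rot:
    - [0,0,0]
    - [0,0,0]
    - [0,0,0]
    - [0,0,0]
    - [0,0,0]

```text
time: 11.28
tool_pos: [0.4244, 0.1759, 0.1783]
eef_rot: [-1.543, -0.339, 0.337]
wrist_force: [-0.3, 0.4, 0.0]
gripper_width: 0.271
```

```bash
python3 - <<'E'
from h import *
st();rows([.41,-.295,.175],down(np.radians(25)),9)
t=cam("top");save(t,"t4",(330,220,420,320),6)
E
```

```text
t 11.28 p [0.4244 0.1759 0.1783] x [0.908 0.418 0.001] y [ 0.001  0.001 -1.   ] q [ 0.28 -0.29  2.1   0.    1.33 -0.16] w 0.271 F [-0.3  0.4  0. ]
n 9 |d| 0.471 |w| 0.005
[[-2.3, 0.0, -4.7], [-2.3, 0.0, -4.7], [-2.3, 0.0, -4.7], [-2.3, 0.0, -4.7], [-2.3, 0.0, -4.7], [-2.3, 0.0, -4.7], [-2.3, 0.0, -4.7], [-2.4, 0.0, -4.7], [-2.4, 0.0, -4.7]]
[[-0.0, -0.0, 0.0], [-0.0, -0.0, 0.0], [-0.0, -0.0, 0.0], [-0.0, -0.0, 0.0], [-0.0, -0.0, 0.0], [-0.0, -0.0, 0.0], [-0.0, -0.0, 0.0], [-0.0, -0.0, 0.0], [-0.0, -0.0, 0.0]]
end rot [-0.001 -0.005  0.001]
```

View pics/t4.png

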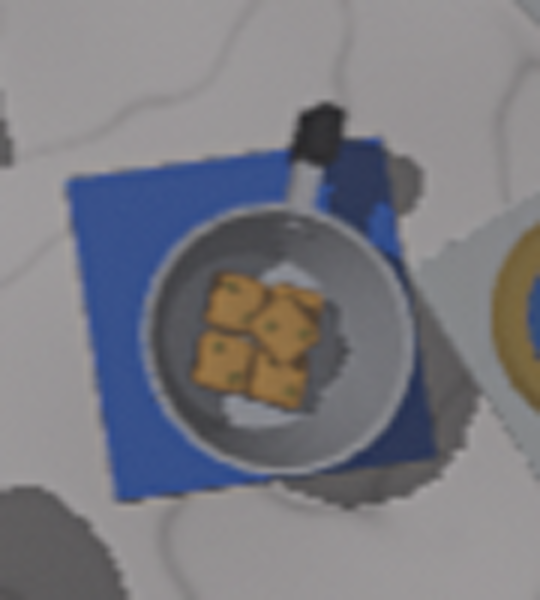

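Request:
move_arm:
  linear:
    - [-1.4,0,-2.6]
    - [-2.3,0,-4.7]
    - [-2.3,0,-4.7]
    - [-2.3,0,-4.7]
    - [-2.3,0,-4.7]
    - [-2.3,0,-4.7]
    - [-2.3,0,-4.7]
    - [-2.3,0,-4.7]
    - [-2.2,0,-4.2]
    - [-0.8,0,-1.6]
  rot:
    - [0,0,0]
    - [0,0,0]
    - [0,0,0]
    - [0,0,0]
    - [0,0,0]
    - [0,0,0]
    - [0,0,0]
    - [0,0,0]
    - [0,0,0]
    - [0,0,0]

```text
time: 12.58
tool_pos: [0.4017, -0.2945, 0.1546]
eef_rot: [-1.526, -0.323, 0.359]
wrist_force: [0.3, 0.0, 0.2]
gripper_width: 0.27
```

```bash
python3 - <<'E'
from h import *
st();rows([.413,-.277,.056],down(np.radians(25)),4)
E
```

```text
t 12.57 p [ 0.4017 -0.2945  0.1546] x [ 0.906  0.422 -0.018] y [-0.026  0.012 -1.   ] q [-0.74 -0.15  2.03 -0.01  1.29 -1.17] w 0.27 F [0.3 0.  0.2]
n 4 |d| 0.101 |w| 0.029
[[0.5, 2.5, 0.2], [0.5, 2.5, 0.2], [0.5, 2.5, 0.3], [0.5, 2.5, 0.3]]
[[-0.01, -0.0, -0.0], [-0.01, -0.0, -0.0], [-0.01, -0.0, -0.0], [-0.01, -0.0, -0.0]]
end rot [-0.022 -0.001 -0.018]
```

Request:
move_arm:
  linear:
    - [0.8,2,0.6]
    - [0.8,2.5,0.6]
    - [0.4,2.5,0.2]
    - [0,1.2,0]
    - [0,0,0]
  rot:
    - [-0.01,0,-0.01]
    - [-0.01,0,0]
    - [0,0,0]
    - [0,0,0]
    - [0,0,0]

```text
time: 13.2
tool_pos: [0.4101, -0.2684, 0.0637]
eef_rot: [-1.534, -0.33, 0.352]
wrist_force: [0.4, -1.2, -0.3]
gripper_width: 0.266
```

```bash
python3 - <<'E'
from h import *
st();rows([.413,-.277,.056],down(np.radians(25)),1)
E
```

```text
t 13.2 p [ 0.4101 -0.2684  0.0637] x [ 0.907  0.421 -0.012] y [-0.016  0.007 -1.   ] q [-0.69 -0.07  2.12 -0.01  1.11 -1.12] w 0.266 F [ 0.4 -1.2 -0.3]
n 1 |d| 0.012 |w| 0.017
[[-0.1, 0.8, -0.9]]
[[-0.01, -0.0, -0.01]]
end rot [-0.013 -0.001 -0.012]
```

Request:
move_arm:
  linear:
    - [0,0.4,-0.9]
    - [0,0.5,0]
    - [0,0,0]
  rot:
    - [-0.01,0,-0.01]
    - [0,0,0]
    - [0,0,0]

```text
time: 13.58
tool_pos: [0.4158, -0.2786, 0.0569]
eef_rot: [-1.546, -0.342, 0.34]
wrist_force: [0.6, -0.7, -1.0]
gripper_width: 0.271
```

Request:
move_arm:
  linear:
    - [0,0,0]
    - [0,0,0]
    - [0,-3,0]
    - [0,-4.5,0]
    - [0,-4.5,0]
    - [0,-1.5,0]
  rot:
    - [0,0,0]
    - [0,0,0]
    - [0,0,0]
    - [0,0,0]
    - [0,0,0]
    - [0,0,0]
  fingers: -0.2

```text
time: 14.32
tool_pos: [0.4142, -0.2778, 0.1935]
eef_rot: [-1.542, -0.34, 0.341]
wrist_force: [0.5, 0.4, 0.0]
gripper_width: 0.398
```

```bash
python3 - <<'E'
from h import *
st()
t=cam("top")
print([ (b[1],onz(t,b[1],.026).round(4)) for b in blobs(mask(t,(10,110,110),(28,255,255)),20) if 150<b[1][0]<240 and 240<b[1][1]<310])
rows([.412,.261,.19],down(np.radians(72.7)),10)
E
```

```text
t 14.32 p [ 0.4142 -0.2778  0.1935] x [ 0.907  0.421 -0.   ] y [-0.001  0.001 -1.   ] q [-0.7  -0.2   2.    0.    1.34 -1.13] w 0.398 F [0.5 0.4 0. ]
[(array([171. , 285.9]), array([0.4109, 0.261 , 0.026 ]))]
n 10 |d| 0.539 |w| 0.835
[[2.2, 0.0, 4.9], [2.6, 0.0, 4.7], [3.0, 0.0, 4.5], [3.4, 0.0, 4.2], [3.7, 0.0, 3.9], [4.0, 0.0, 3.6], [4.3, 0.0, 3.2], [4.6, 0.0, 2.8], [4.8, 0.0, 2.5], [5.0, 0.0, 2.0]]
[[-0.0, -0.08, 0.0], [-0.0, -0.08, 0.0], [-0.0, -0.08, 0.0], [-0.0, -0.08, 0.0], [-0.0, -0.08, 0.0], [-0.0, -0.08, 0.0], [-0.0, -0.08, 0.0], [-0.0, -0.08, 0.0], [-0.0, -0.08, 0.0], [-0.0, -0.08, 0.0]]
end rot [-0.001 -0.835  0.   ]
```

Request:
move_arm:
  linear:
    - [2.2,0,4.9]
    - [2.6,0,4.7]
    - [3.0,0,4.5]
    - [3.4,0,4.2]
    - [3.7,0,3.9]
    - [4.0,0,3.6]
    - [4.3,0,3.2]
    - [4.6,0,2.8]
    - [4.5,0,2.2]
    - [2.0,0,0.8]
  rot:
    - [0,-0.08,0]
    - [0,-0.08,0]
    - [0,-0.08,0]
    - [0,-0.08,0]
    - [0,-0.08,0]
    - [0,-0.08,0]
    - [0,-0.08,0]
    - [0,-0.08,0]
    - [0,-0.08,0]
    - [0,-0.08,0]
  fingers: 0.2

```text
time: 15.62
tool_pos: [0.4062, 0.238, 0.176]
eef_rot: [-1.327, -0.956, 0.986]
wrist_force: [0.4, -0.2, -0.2]
gripper_width: 0.601
```

Request:
move_arm:
  linear:
    - [0,2,0]
    - [0,3,0]
    - [0,3,0]
    - [0,0,0]
  rot:
    - [0,0,0]
    - [0,0,0]
    - [0,0,0]
    - [0,0,0]

```text
time: 16.12
tool_pos: [0.3991, 0.2386, 0.0858]
eef_rot: [-1.322, -0.95, 1.0]
wrist_force: [0.0, -0.4, 0.8]
gripper_width: 0.602
```

```bash
python3 - <<'E'
from h import *
st();rows([.412,.261,.014],down(np.radians(72.7)),3)
E
```

```text
t 16.12 p [0.3991 0.2386 0.0858] x [ 0.305  0.952 -0.014] y [-0.034 -0.003 -0.999] q [ 0.42 -0.15  2.15  0.01  1.18 -0.85] w 0.602 F [ 0.  -0.4  0.8]
n 3 |d| 0.076 |w| 0.036
[[0.9, 2.4, -0.3], [0.9, 2.4, -0.2], [0.9, 2.4, -0.2]]
[[-0.01, -0.0, -0.0], [-0.01, -0.0, -0.0], [-0.01, -0.0, -0.0]]
end rot [-0.032 -0.008 -0.014]
```

Request:
move_arm:
  linear:
    - [1.2,1.5,-0.5]
    - [1.2,2,-0.2]
    - [0.2,1.8,0]
    - [0,1.2,0]
    - [0,0.3,0]
    - [0,0,0]
  rot:
    - [-0.02,0,-0.01]
    - [-0.01,0,0]
    - [0,0,0]
    - [0,0,0]
    - [0,0,0]
    - [0,0,0]

```text
time: 16.88
tool_pos: [0.415, 0.2619, 0.0178]
eef_rot: [-1.343, -0.976, 0.977]
wrist_force: [0.4, 0.4, -0.2]
gripper_width: 0.602
```

```bash
python3 - <<'E'
from h import *
st();rows([.412,.261,.014],down(np.radians(72.7)),1)
E
```

```text
t 16.88 p [0.415  0.2619 0.0178] x [ 0.307  0.952 -0.002] y [ 0.001 -0.002 -1.   ] q [ 0.45 -0.01  2.15 -0.    1.   -0.8 ] w 0.602 F [ 0.4  0.4 -0.2]
n 1 |d| 0.005 |w| 0.01
[[-0.2, 0.4, 0.3]]
[[0.0, -0.01, -0.0]]
end rot [ 0.001 -0.01  -0.002]
```

Request:
move_arm:
  linear:
    - [-0.1,0.4,0.3]
    - [0,0,0]
    - [0,0,0]
    - [0,0,0]
    - [0,0,0]
  rot:
    - [0,-0.01,0]
    - [0,0,0]
    - [0,0,0]
    - [0,0,0]
    - [0,0,0]
  fingers: -1

```text
time: 17.5
tool_pos: [0.4129, 0.2623, 0.0155]
eef_rot: [-1.339, -0.987, 0.983]
wrist_force: [-0.3, -0.3, -0.7]
gripper_width: 0.251
```

Request:
move_arm:
  linear:
    - [0,-2,0]
    - [0,-4,0]
    - [0,-5,0]
    - [0,-4,0]
    - [0,-1,0]
  rot:
    - [0,0,0]
    - [0,0,0]
    - [0,0,0]
    - [0,0,0]
    - [0,0,0]

```text
time: 18.12
tool_pos: [0.411, 0.2617, 0.1781]
eef_rot: [-1.339, -0.983, 0.986]
wrist_force: [0.4, -0.8, 0.8]
gripper_width: 0.251
```

```bash
python3 - <<'E'
from h import *
st();rows([.41,-.295,.185],down(np.radians(30)),10)
t=cam("top");save(t,"t5",(330,220,420,320),6)
E
```

```text
t 18.12 p [0.411  0.2617 0.1781] x [ 0.297  0.955 -0.002] y [-0.    -0.002 -1.   ] q [ 0.46 -0.22  2.04 -0.    1.32 -0.81] w 0.251 F [ 0.4 -0.8  0.8]
n 10 |d| 0.557 |w| 0.746
[[-5.3, -0.1, -1.6], [-5.2, -0.1, -2.0], [-5.0, -0.1, -2.4], [-4.8, -0.1, -2.8], [-4.6, -0.1, -3.1], [-4.4, -0.1, -3.5], [-4.1, -0.1, -3.8], [-3.8, -0.1, -4.1], [-3.5, -0.1, -4.3], [-3.1, -0.1, -4.6]]
[[0.0, 0.07, -0.0], [0.0, 0.07, -0.0], [0.0, 0.07, -0.0], [0.0, 0.07, -0.0], [0.0, 0.07, -0.0], [0.0, 0.07, -0.0], [0.0, 0.07, -0.0], [0.0, 0.07, -0.0], [0.0, 0.07, -0.0], [0.0, 0.07, -0.0]]
end rot [ 0.001  0.746 -0.002]
```

View pics/t5.png

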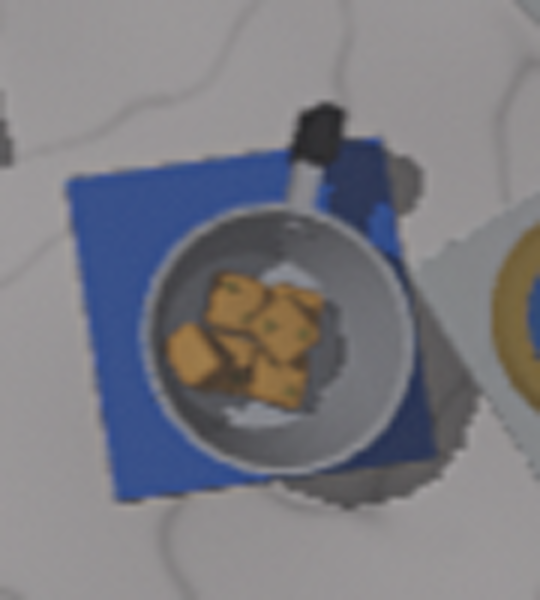

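Request:
move_arm:
  linear:
    - [-4.0,0,-1.2]
    - [-5.2,0,-2.0]
    - [-5.0,0,-2.4]
    - [-4.8,0,-2.8]
    - [-4.6,0,-3.1]
    - [-4.4,0,-3.5]
    - [-4.1,0,-3.8]
    - [-3.8,0,-4.1]
    - [-3.5,0,-4.3]
    - [-2.4,0,-3.2]
  rot:
    - [0,0.07,0]
    - [0,0.07,0]
    - [0,0.07,0]
    - [0,0.07,0]
    - [0,0.07,0]
    - [0,0.07,0]
    - [0,0.07,0]
    - [0,0.07,0]
    - [0,0.07,0]
    - [0,0.07,0]

```text
time: 19.42
tool_pos: [0.4041, -0.2775, 0.1574]
eef_rot: [-1.516, -0.413, 0.451]
wrist_force: [0.3, -0.0, -0.3]
gripper_width: 0.255
```

Request:
move_arm:
  linear:
    - [0,0.5,0]
    - [0,0.5,0]
  rot:
    - [0,0,0]
    - [0,0,0]

```text
time: 19.68
tool_pos: [0.4018, -0.278, 0.1429]
eef_rot: [-1.51, -0.407, 0.451]
wrist_force: [-0.1, -0.2, -0.5]
gripper_width: 0.252
```

```bash
python3 - <<'E'
from h import *
st();rows([.415,-.305,.058],down(np.radians(30)),4)
E
```

```text
t 19.68 p [ 0.4018 -0.278   0.1429] x [ 0.853  0.522 -0.022] y [-0.031  0.009 -0.999] q [-0.71 -0.16  2.06 -0.01  1.28 -1.25] w 0.252 F [-0.1 -0.2 -0.5]
n 4 |d| 0.09 |w| 0.041
[[-0.0, 2.1, -0.8], [-0.0, 2.1, -0.8], [-0.0, 2.1, -0.8], [-0.0, 2.1, -0.8]]
[[-0.01, 0.01, -0.01], [-0.01, 0.01, -0.01], [-0.01, 0.01, -0.01], [-0.01, 0.01, -0.01]]
end rot [-0.024  0.025 -0.022]
```

Request:
move_arm:
  linear:
    - [0,1.5,-1.4]
    - [0,2.3,-1.2]
    - [0,2.5,-0.6]
    - [0,1.2,0]
    - [0,0.2,0]
    - [0,0,0]
  rot:
    - [-0.02,0.02,-0.02]
    - [0,0,0]
    - [0,0,0]
    - [0,0,0]
    - [0,0,0]
    - [0,0,0]

```text
time: 20.42
tool_pos: [0.4169, -0.2971, 0.0587]
eef_rot: [-1.52, -0.417, 0.426]
wrist_force: [-0.5, -0.4, -0.3]
gripper_width: 0.251
```

```bash
python3 - <<'E'
from h import *
st();rows([.415,-.305,.058],down(np.radians(30)),1)
E
```

```text
t 20.43 p [ 0.4169 -0.2971  0.0587] x [ 0.858  0.513 -0.003] y [-0.007  0.007 -1.   ] q [-0.72 -0.02  2.08  0.    1.09 -1.26] w 0.251 F [-0.5 -0.4 -0.3]
n 1 |d| 0.008 |w| 0.018
[[-0.6, 0.1, -0.6]]
[[-0.01, 0.02, -0.0]]
end rot [-0.01   0.015 -0.003]
```

Request:
move_arm:
  linear:
    - [-0.5,0,-0.8]
    - [0,0,0]
    - [0,0,0]
  rot:
    - [0,0,0]
    - [0,0,0]
    - [0,0,0]

```text
time: 20.8
tool_pos: [0.418, -0.3082, 0.0612]
eef_rot: [-1.524, -0.42, 0.424]
wrist_force: [-1.2, -0.3, -0.4]
gripper_width: 0.251
```

Request:
move_arm:
  linear:
    - [0,0,0]
    - [0,0,0]
    - [0,-3,0]
    - [0,-4.5,0]
    - [0,-4.5,0]
    - [3,-1.5,3]
    - [4,0,4]
    - [2,0,2]
  rot:
    - [0,0,0]
    - [0,0,0]
    - [0,0,0]
    - [0,0,0]
    - [0,0,0]
    - [0,0,0]
    - [0,0,0]
    - [0,0,0]
  fingers: -0.2

```text
time: 21.8
tool_pos: [0.4501, -0.1836, 0.2017]
eef_rot: [-1.524, -0.417, 0.419]
wrist_force: [0.4, 0.3, -0.0]
gripper_width: 0.402
```

```bash
python3 - <<'E'
from h import *
st()
t=cam("top");save(t,"t6",(330,220,420,320),6);sc=cam("scene");save(sc,"s6",(90,200,330,380),3)
E
```

```text
t 21.8 p [ 0.4501 -0.1836  0.2017] x [0.861 0.509 0.   ] y [-0.003  0.005 -1.   ] q [-0.5  -0.24  2.02  0.    1.37 -1.03] w 0.402 F [ 0.4  0.3 -0. ]
```

View pics/t6.png

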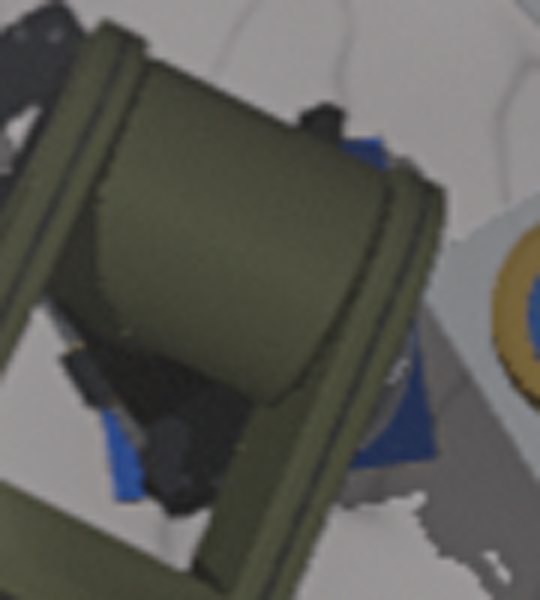

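View pics/s6.png

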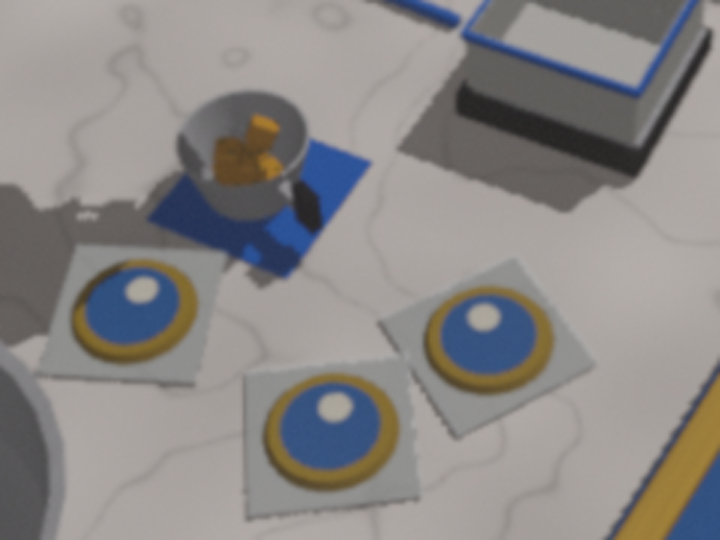

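```bash
python3 - <<'E'
from h import *
rows([.545,-.322,.16],down(np.radians(76)),6)
E
```

```text
n 6 |d| 0.173 |w| 0.79
[[0.2, 0.7, -2.8], [-0.2, 0.7, -2.8], [-0.6, 0.7, -2.7], [-0.9, 0.7, -2.6], [-1.3, 0.7, -2.5], [-1.6, 0.7, -2.3]]
[[-0.0, -0.13, 0.0], [-0.0, -0.13, 0.0], [-0.0, -0.13, 0.0], [-0.0, -0.13, 0.0], [-0.0, -0.13, 0.0], [-0.0, -0.13, 0.0]]
end rot [-0.006 -0.79   0.003]
```

Request:
move_arm:
  linear:
    - [0.2,0.7,-2.8]
    - [-0.2,0.7,-2.8]
    - [-0.6,0.7,-2.7]
    - [-0.9,0.7,-2.6]
    - [-1.3,0.7,-2.5]
    - [-1.0,0.5,-1.5]
    - [0,0,0]
    - [0,0,0]
  rot:
    - [0,-0.13,0]
    - [0,-0.13,0]
    - [0,-0.13,0]
    - [0,-0.13,0]
    - [0,-0.13,0]
    - [0,-0.13,0]
    - [0,0,0]
    - [0,0,0]
  fingers: 0

```text
time: 22.9
tool_pos: [0.5384, -0.3231, 0.1572]
eef_rot: [-1.303, -1.031, 1.036]
wrist_force: [-1.0, 0.6, -0.1]
gripper_width: 0.499
```

```bash
python3 - <<'E'
from h import *
st();w=cam("wrist");save(w,"w7")
E
```

```text
t 22.9 p [ 0.5384 -0.3231  0.1572] x [0.232 0.973 0.003] y [-0.007  0.004 -1.   ] q [-0.63  0.12  1.75 -0.    1.28 -1.96] w 0.499 F [-1.   0.6 -0.1]
```

View pics/w7.png

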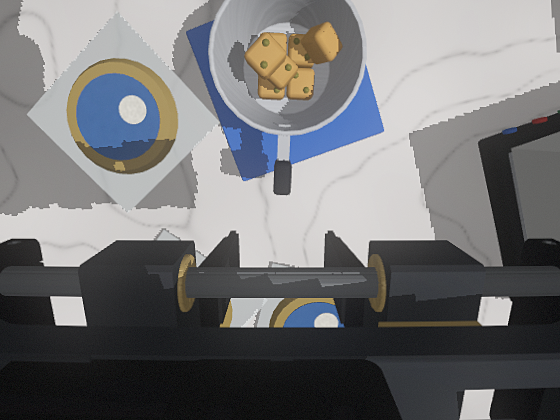

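```bash
python3 - <<'E'
from h import *
w=cam("wrist");save(w,"w7c",(240,120,330,210),7)
for uv in[(274.5,161),(290.5,161),(282.5,161)]: print(onz(w,uv,.078).round(4))
E
```

```text
[ 0.4963 -0.3177  0.078 ]
[ 0.4991 -0.3057  0.078 ]
[ 0.4977 -0.3117  0.078 ]
```

View pics/w7c.png

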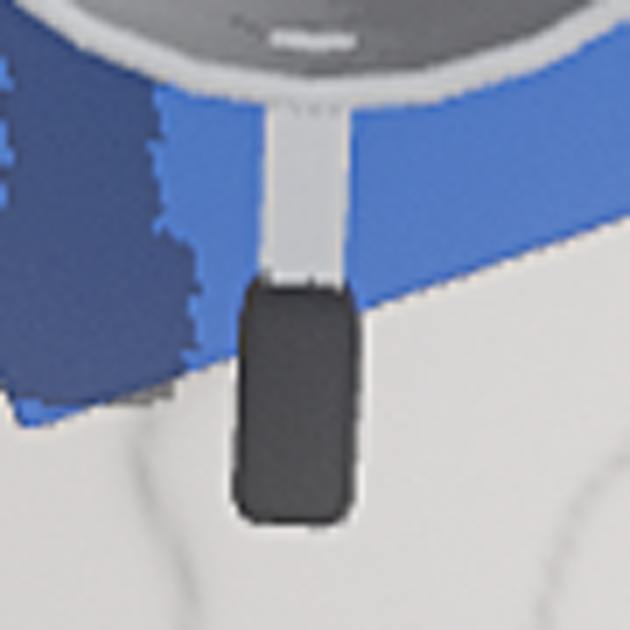

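```bash
python3 - <<'E'
from h import *
w=cam("wrist")
c=lambda u,v:(240+u/7,120+v/7)
P=[onz(w,c(*p),.078) for p in[(306,285),(293,515),(297,402),(238,402),(358,402)]]
for p in P:print(p.round(4))
d=P[1]-P[0];print(np.linalg.norm(d),np.degrees(np.arctan2(d[1],d[0])),np.linalg.norm(P[4]-P[3]))
a=np.radians(-15.5);g=(P[0]+P[1])/2;print(g,"yaw",np.degrees(a)+90)
for th in (76,74.5):
  plan([g[0],g[1],.12],down(np.radians(th)))
E
```

```text
[ 0.4979 -0.3105  0.078 ]
[ 0.5226 -0.3178  0.078 ]
[ 0.5102 -0.3145  0.078 ]
[ 0.5087 -0.3208  0.078 ]
[ 0.5118 -0.3079  0.078 ]
0.025736747711437042 -16.501295393623277 0.013336874787412672
[ 0.51023135 -0.31418684  0.078     ] yaw 74.5
tool shift cm [0.15 3.79 2.94] rotvec [-0.007  0.011  0.002] rows>= 1 world d [-0.0284  0.0084 -0.0377]
tool shift cm [0.15 3.79 2.94] rotvec [-0.007  0.038  0.002] rows>= 1 world d [-0.0284  0.0084 -0.0377]
```

Request:
move_arm:
  linear:
    - [0.2,1,1.2]
    - [0,1,1.2]
    - [0,1,0.5]
    - [0,0.3,0]
    - [0,0,0]
  rot:
    - [0,0.02,0]
    - [0,0,0]
    - [0,0,0]
    - [0,0,0]
    - [0,0,0]

```text
time: 23.68
tool_pos: [0.5077, -0.3112, 0.1224]
eef_rot: [-1.311, -1.017, 1.021]
wrist_force: [-0.9, -0.8, 1.1]
gripper_width: 0.499
```

```bash
python3 - <<'E'
from h import *
st();rows([.5103,-.3142,.036],down(np.radians(75)),4)
E
```

```text
t 23.68 p [ 0.5077 -0.3112  0.1224] x [0.252 0.968 0.003] y [-0.006  0.004 -1.   ] q [-0.64  0.08  1.85 -0.    1.21 -1.96] w 0.499 F [-0.9 -0.8  1.1]
n 4 |d| 0.087 |w| 0.011
[[-0.1, 2.2, -0.1], [-0.1, 2.2, -0.1], [-0.1, 2.2, -0.1], [-0.1, 2.2, -0.1]]
[[-0.0, 0.0, 0.0], [-0.0, 0.0, 0.0], [-0.0, 0.0, 0.0], [-0.0, 0.0, 0.0]]
end rot [-0.007  0.007  0.002]
```

Request:
move_arm:
  linear:
    - [-0.2,1.5,-0.3]
    - [-0.1,2.2,-0.1]
    - [0,2.2,0]
    - [0,1.5,0]
    - [0,0.8,0]
    - [0,0.2,0]
    - [0,0,0]
  rot:
    - [-0.01,0,0]
    - [0,0,0]
    - [0,0,0]
    - [0,0,0]
    - [0,0,0]
    - [0,0,0]
    - [0,0,0]

```text
time: 24.55
tool_pos: [0.5133, -0.3168, 0.0347]
eef_rot: [-1.324, -1.025, 1.016]
wrist_force: [0.3, -0.2, 0.1]
gripper_width: 0.503
```

```bash
python3 - <<'E'
from h import *
st();rows([.5103,-.3142,.036],down(np.radians(75)),1)
E
```

```text
t 24.55 p [ 0.5133 -0.3168  0.0347] x [0.251 0.968 0.001] y [ 0.007 -0.001 -1.   ] q [-0.64  0.19  1.89  0.    1.05 -1.96] w 0.503 F [ 0.3 -0.2  0.1]
n 1 |d| 0.004 |w| 0.011
[[0.2, -0.1, 0.4]]
[[0.01, 0.01, 0.0]]
end rot [0.007 0.008 0.001]
```

Request:
move_arm:
  linear:
    - [0.2,0,0.3]
    - [0,0,0]
    - [0,0,0]
  rot:
    - [0.01,0.01,0]
    - [0,0,0]
    - [0,0,0]

```text
time: 24.92
tool_pos: [0.5119, -0.3146, 0.0367]
eef_rot: [-1.323, -1.012, 1.012]
wrist_force: [0.5, 0.0, 0.3]
gripper_width: 0.502
```

Request:
move_arm:
  linear:
    - [0,0,0]
    - [0,0,0]
    - [0,0,0]
    - [0,0,0]
    - [0,0,0]
    - [0,0,0]
  rot:
    - [0,0,0]
    - [0,0,0]
    - [0,0,0]
    - [0,0,0]
    - [0,0,0]
    - [0,0,0]
  fingers: -1

```text
time: 25.68
tool_pos: [0.5121, -0.3148, 0.037]
eef_rot: [-1.323, -1.012, 1.012]
wrist_force: [-0.2, -0.4, 0.6]
gripper_width: 0.147
```

Request:
move_arm:
  linear:
    - [0,-0.5,0]
    - [0,-0.8,0]
    - [0,-1,0]
    - [0,-1,0]
    - [0,-0.5,0]
    - [0,0,0]
  rot:
    - [0,0,0]
    - [0,0,0]
    - [0,0,0]
    - [0,0,0]
    - [0,0,0]
    - [0,0,0]

```text
time: 26.42
tool_pos: [0.5119, -0.3146, 0.0773]
eef_rot: [-1.324, -1.012, 1.011]
wrist_force: [0.2, 0.6, -2.1]
gripper_width: 0.145
```

```bash
python3 - <<'E'
from h import *
st();sc=cam("scene");save(sc,"s8",(90,170,330,350),3);w=cam("wrist");save(w,"w8")
E
```

```text
t 26.43 p [ 0.5119 -0.3146  0.0773] x [0.262 0.965 0.   ] y [ 0.001 -0.    -1.   ] q [-0.64  0.14  1.88  0.    1.13 -1.95] w 0.145 F [ 0.2  0.6 -2.1]
```

View pics/s8.png

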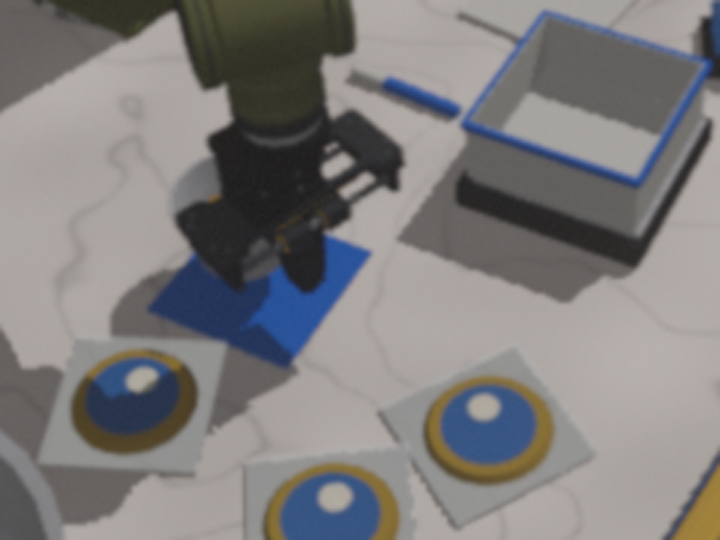

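View pics/w8.png

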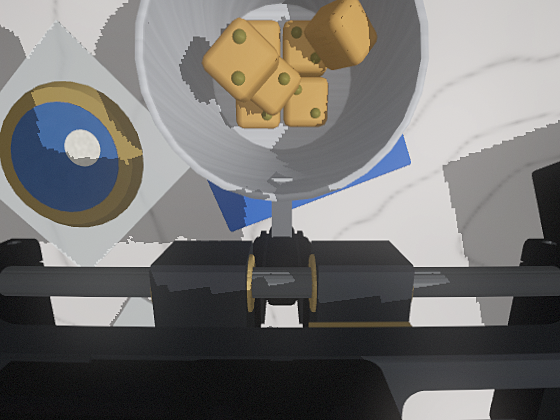

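Request:
move_arm:
  linear:
    - [0,-1.5,0]
    - [0,-2.5,0]
    - [0,-3,0]
    - [0,-3,0]
    - [0,-2.5,0]
    - [0,-1,0]
    - [0,0,0]
  rot:
    - [0,0,0]
    - [0,0,0]
    - [0,0,0]
    - [0,0,0]
    - [0,0,0]
    - [0,0,0]
    - [0,0,0]

```text
time: 27.4
tool_pos: [0.511, -0.3139, 0.2179]
eef_rot: [-1.321, -1.011, 1.012]
wrist_force: [0.2, 0.2, -3.2]
gripper_width: 0.148
```

```bash
python3 - <<'E'
from h import *
st();rows([.704,0,.225],down(np.radians(90)),10)
E
```

```text
t 27.4 p [ 0.511  -0.3139  0.2179] x [0.262 0.965 0.001] y [-0.002  0.002 -1.   ] q [-0.64  0.01  1.76  0.    1.37 -1.95] w 0.148 F [ 0.2  0.2 -3.2]
n 10 |d| 0.369 |w| 0.265
[[3.5, -0.1, -1.0], [3.5, -0.1, -1.1], [3.5, -0.1, -1.2], [3.4, -0.1, -1.3], [3.4, -0.1, -1.4], [3.4, -0.1, -1.5], [3.3, -0.1, -1.6], [3.3, -0.1, -1.7], [3.2, -0.1, -1.8], [3.2, -0.1, -1.8]]
[[-0.0, -0.03, 0.0], [-0.0, -0.03, 0.0], [-0.0, -0.03, 0.0], [-0.0, -0.03, 0.0], [-0.0, -0.03, 0.0], [-0.0, -0.03, 0.0], [-0.0, -0.03, 0.0], [-0.0, -0.03, 0.0], [-0.0, -0.03, 0.0], [-0.0, -0.03, 0.0]]
end rot [-0.002 -0.265  0.001]
```

Request:
move_arm:
  linear:
    - [1.5,-0.1,-0.5]
    - [2.8,-0.1,-0.9]
    - [3.5,-0.1,-1.2]
    - [3.5,-0.1,-1.3]
    - [3.5,-0.1,-1.4]
    - [3.4,-0.1,-1.5]
    - [3.4,-0.1,-1.6]
    - [3.3,-0.1,-1.7]
    - [3.2,-0.1,-1.8]
    - [2.5,-0.1,-1.5]
  rot:
    - [0,-0.03,0]
    - [0,-0.03,0]
    - [0,-0.03,0]
    - [0,-0.03,0]
    - [0,-0.03,0]
    - [0,-0.03,0]
    - [0,-0.03,0]
    - [0,-0.03,0]
    - [0,-0.03,0]
    - [0,0,0]

```text
time: 28.65
tool_pos: [0.6796, -0.0053, 0.2114]
eef_rot: [-1.17, -1.215, 1.229]
wrist_force: [0.8, -0.6, -2.3]
gripper_width: 0.15
```

Request:
move_arm:
  linear:
    - [1.5,0,-0.8]
    - [0.5,0,0]
    - [0,0,0]
  rot:
    - [0,0,0]
    - [0,0,0]
    - [0,0,0]

```text
time: 29.02
tool_pos: [0.6862, 0.0185, 0.2077]
eef_rot: [-1.164, -1.214, 1.235]
wrist_force: [-0.6, 0.1, -2.3]
gripper_width: 0.147
```

```bash
python3 - <<'E'
from h import *
st();rows([.704,0.0,.225],down(np.radians(90)),2)
w=cam("wrist");save(w,"w9");t=cam("top");save(t,"t9",(150,130,400,320),3)
E
```

```text
t 29.02 p [0.6862 0.0185 0.2077] x [-0.029  0.999  0.013] y [-0.03   0.012 -0.999] q [-0.06  0.23  1.55  0.01  1.4  -1.66] w 0.147 F [-0.6  0.1 -2.3]
n 2 |d| 0.031 |w| 0.044
[[-0.9, -0.9, -0.8], [-0.9, -0.9, -0.9]]
[[-0.02, 0.01, 0.01], [-0.02, 0.01, 0.01]]
end rot [-0.03   0.029  0.013]
```

View pics/w9.png

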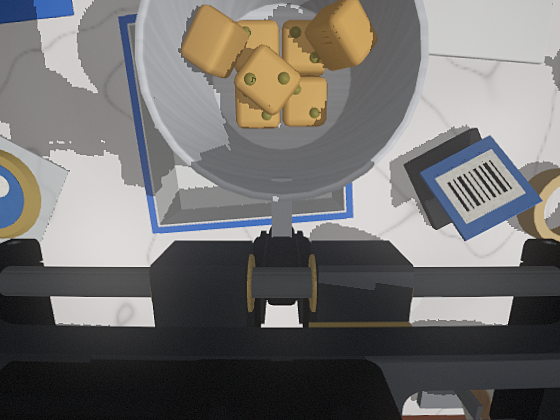

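View pics/t9.png

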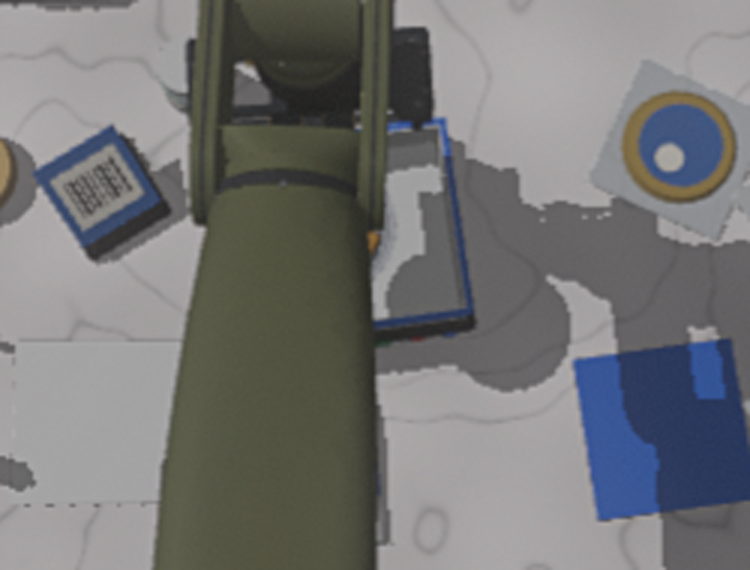

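```bash
cat >> h.py <<'E'
def pourpose(G,th):
    R=Rn.from_rotvec([th,0,0]).as_matrix()@down(np.pi/2);return np.array(G)+R@[0,.0188,0],R
E
python3 - <<'E'
from h import *
p,R=pourpose([.7,.012,.24],.5);rows(p,R,5)
t=cam("top");print(onz(t,(215,155),.085))
E
```

```text
n 5 |d| 0.021 |w| 0.489
[[0.1, -0.3, -0.3], [0.1, -0.3, -0.3], [0.1, -0.3, -0.3], [0.2, -0.3, -0.3], [0.2, -0.3, -0.3]]
[[-0.01, 0.0, -0.1], [-0.01, 0.0, -0.1], [-0.01, 0.0, -0.1], [-0.01, 0.0, -0.1], [-0.01, 0.0, -0.1]]
end rot [-0.036  0.02  -0.487]
[0.75794154 0.12972632 0.085     ]
```

Request:
move_arm:
  linear:
    - [0,-0.3,-0.3]
    - [0.1,-0.3,-0.3]
    - [0.1,-0.3,-0.3]
    - [0.2,-0.3,-0.3]
    - [0.2,-0.3,-0.3]
    - [0,0,0]
  rot:
    - [-0.01,0,-0.08]
    - [-0.01,0,-0.1]
    - [-0.01,0,-0.1]
    - [-0.01,0,-0.1]
    - [0,0,-0.1]
    - [0,0,0]

```text
time: 29.92
tool_pos: [0.701, 0.0146, 0.2269]
eef_rot: [-0.83, -1.427, 0.838]
wrist_force: [-0.0, -0.4, -3.0]
gripper_width: 0.144
```

```bash
python3 - <<'E'
from h import *
st();p,R=pourpose([.7,.012,.24],1.1);rows(p,R,6)
sc=cam("scene");save(sc,"s10",(150,100,420,300),2.9)
E
```

```text
t 29.93 p [0.701  0.0146 0.2269] x [-0.02   0.876  0.482] y [ 0.006  0.482 -0.876] q [-0.25  0.27  1.52  0.49  1.49 -1.92] w 0.144 F [-0.  -0.4 -3. ]
n 6 |d| 0.015 |w| 0.598
[[0.2, 0.0, 0.0], [0.2, 0.1, 0.0], [0.2, 0.1, 0.0], [0.2, 0.1, 0.0], [0.2, 0.1, 0.0], [0.2, 0.2, 0.0]]
[[-0.0, 0.0, -0.1], [-0.0, 0.0, -0.1], [-0.0, 0.0, -0.1], [-0.0, 0.0, -0.1], [-0.0, 0.0, -0.1], [-0.0, 0.0, -0.1]]
end rot [-0.     0.021 -0.597]
```

View pics/s10.png

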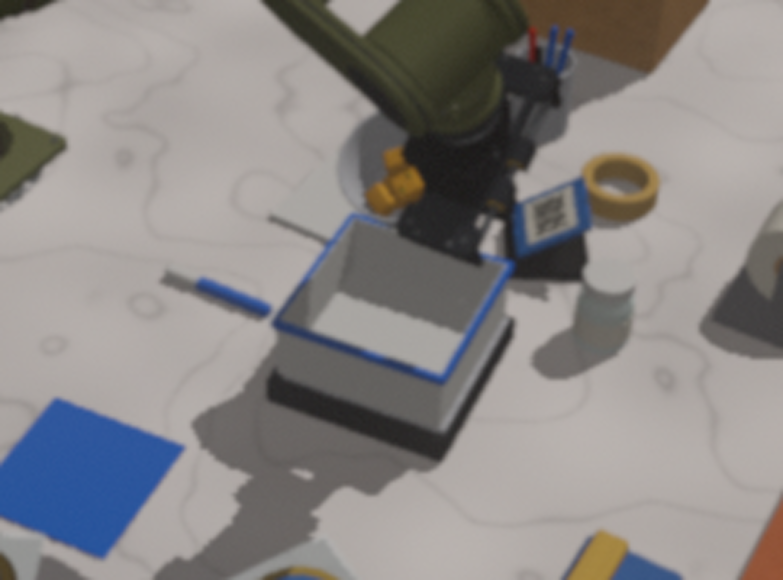

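Request:
move_arm:
  linear:
    - [0.2,0,0]
    - [0.2,0.1,0]
    - [0.2,0.1,0]
    - [0.2,0.1,0]
    - [0.2,0.1,0]
    - [0,0,0]
  rot:
    - [0,0,-0.1]
    - [0,0,-0.1]
    - [0,0,-0.1]
    - [0,0,-0.1]
    - [0,0,-0.1]
    - [0,0,0]

```text
time: 30.72
tool_pos: [0.7005, 0.0283, 0.2344]
eef_rot: [-0.435, -1.551, 0.46]
wrist_force: [0.2, 0.2, -3.0]
gripper_width: 0.145
```

```bash
python3 - <<'E'
from h import *
st();p,R=pourpose([.7,.012,.24],1.5);rows(p,R,5)
sc=cam("scene");save(sc,"s11",(150,100,420,300),2.9)
E
```

```text
t 30.73 p [0.7005 0.0283 0.2344] x [-0.03   0.539  0.842] y [-0.007  0.842 -0.539] q [-0.37  0.39  1.53  0.9   1.68 -2.1 ] w 0.145 F [ 0.2  0.2 -3. ]
n 5 |d| 0.005 |w| 0.499
[[0.1, -0.0, 0.0], [0.1, 0.0, 0.0], [0.1, 0.0, 0.0], [0.1, 0.0, 0.0], [0.1, 0.0, 0.0]]
[[-0.0, 0.01, -0.1], [-0.0, 0.01, -0.1], [-0.0, 0.01, -0.1], [-0.0, 0.01, -0.1], [-0.0, 0.01, -0.1]]
end rot [-0.015  0.028 -0.498]
```

View pics/s11.png

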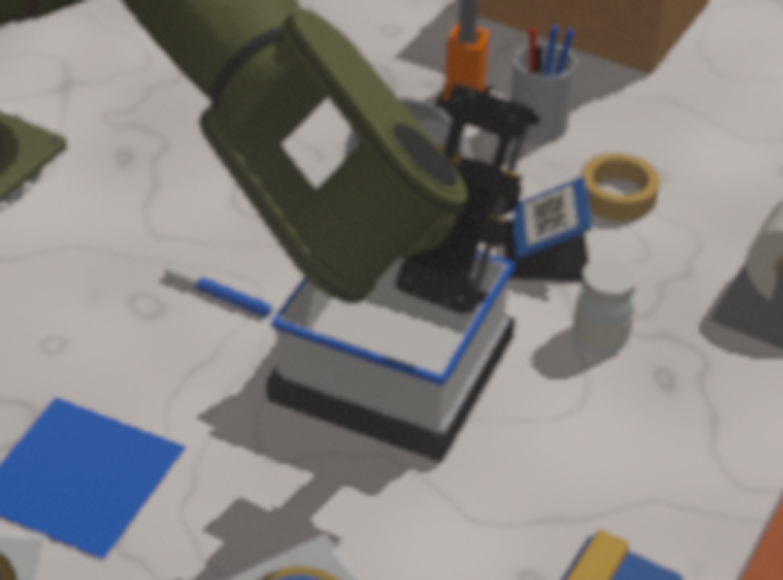

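Request:
move_arm:
  linear:
    - [0.1,0,0]
    - [0.1,0,0]
    - [0.1,0,0]
    - [0.1,0,0]
    - [0,0,0]
  rot:
    - [0,0,-0.1]
    - [0,0.01,-0.1]
    - [0,0.01,-0.1]
    - [0,0.01,-0.1]
    - [0,0,0]

```text
time: 31.4
tool_pos: [0.7026, 0.034, 0.247]
eef_rot: [-0.123, -1.575, 0.155]
wrist_force: [-1.4, -0.7, -2.1]
gripper_width: 0.147
```

```bash
python3 - <<'E'
from h import *
st();p,R=pourpose([.7,.012,.245],1.85);rows(p,R,4)
sc=cam("scene");save(sc,"s12",(150,100,420,300),2.9)
t=cam("top");save(t,"t12",(200,130,330,260),4.5)
w=cam("wrist");save(w,"w12")
E
```

```text
t 31.4 p [0.7026 0.034  0.247 ] x [-0.01   0.176  0.984] y [-0.02   0.984 -0.176] q [-0.42  0.52  1.53  1.2   1.86 -2.15] w 0.147 F [-1.4 -0.7 -2.1]
n 4 |d| 0.006 |w| 0.457
[[0.1, -0.1, 0.1], [0.1, -0.1, 0.1], [0.1, -0.1, 0.1], [0.1, -0.1, 0.1]]
[[-0.01, 0.0, -0.11], [-0.01, 0.0, -0.11], [-0.01, 0.0, -0.11], [-0.01, 0.0, -0.11]]
end rot [-0.022  0.006 -0.456]
```

View pics/s12.png

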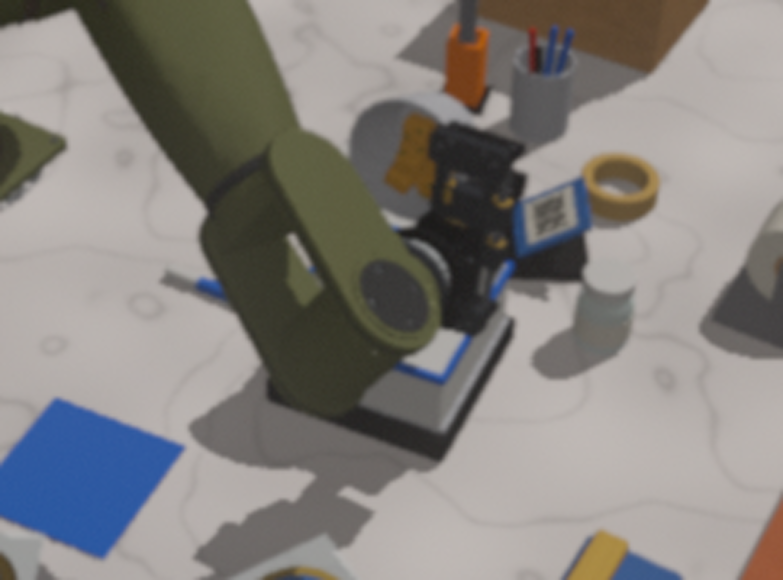

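View pics/t12.png

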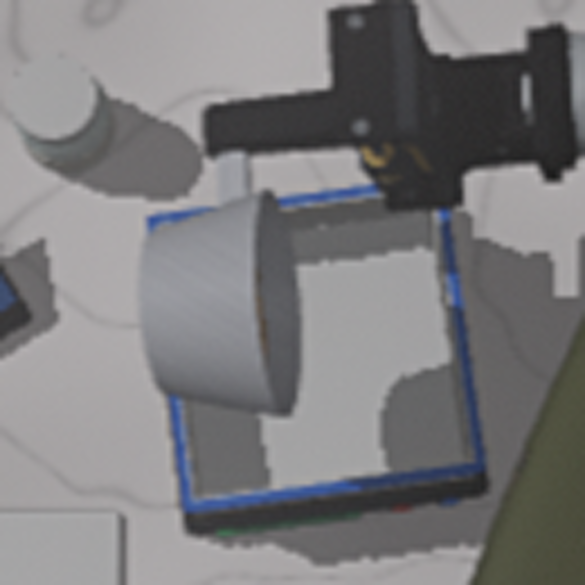

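View pics/w12.png

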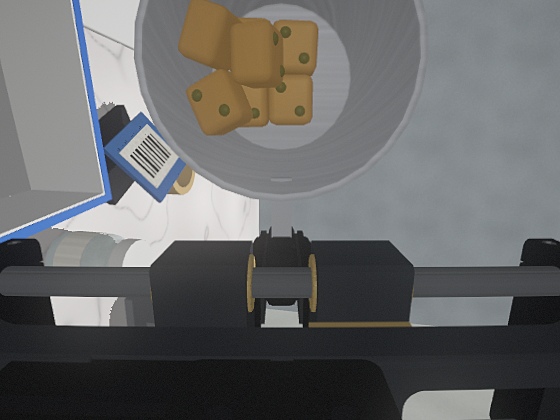

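Request:
move_arm:
  linear:
    - [0.1,-0.1,0]
    - [0.1,-0.1,0]
    - [0.1,-0.1,0]
    - [0,0,0]
  rot:
    - [0,0,-0.1]
    - [0,0,-0.1]
    - [0,0,-0.1]
    - [0,0,0]

```text
time: 32.05
tool_pos: [0.7049, 0.0323, 0.2609]
eef_rot: [0.114, -1.592, -0.074]
wrist_force: [0.2, 1.0, -3.9]
gripper_width: 0.144
```

```bash
python3 - <<'E'
from h import *
st();p,R=pourpose([.7,.012,.25],2.0);rows(p,R,4)
sc=cam("scene");save(sc,"s13",(150,100,420,300),2.9)
t=cam("top");save(t,"t13",(200,130,330,260),4.5)
w=cam("wrist");save(w,"w13")
E
```

```text
t 32.05 p [0.7049 0.0323 0.2609] x [-0.022 -0.119  0.993] y [-0.027  0.993  0.119] q [-0.42  0.62  1.52  1.43  2.01 -2.17] w 0.144 F [ 0.2  1.  -3.9]
n 4 |d| 0.007 |w| 0.312
[[-0.1, -0.1, 0.1], [-0.1, -0.1, 0.1], [-0.1, -0.1, 0.1], [-0.0, -0.1, 0.1]]
[[-0.01, 0.0, -0.08], [-0.01, 0.0, -0.08], [-0.01, 0.0, -0.08], [-0.01, 0.0, -0.08]]
end rot [-0.03   0.017 -0.31 ]
```

View pics/t13.png

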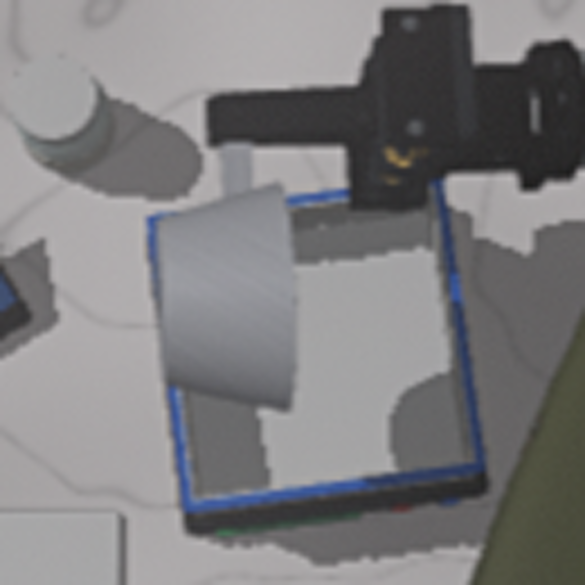

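View pics/w13.png

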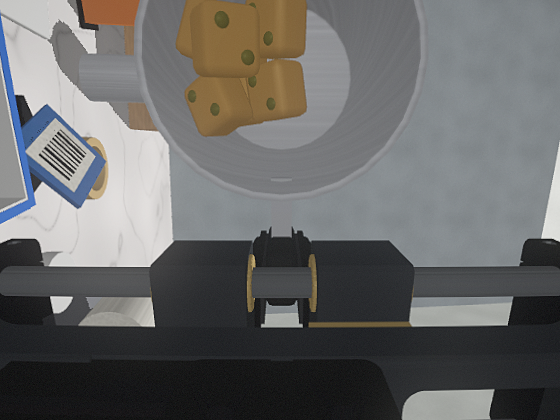

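Request:
move_arm:
  linear:
    - [-0.1,-0.1,0]
    - [-0.1,-0.1,0.1]
    - [-0.1,-0.1,0.1]
    - [0,0,0]
    - [0,0,0]
  rot:
    - [0,0,-0.1]
    - [-0.01,0,-0.1]
    - [-0.01,0,-0.1]
    - [0,0,0]
    - [0,0,0]

```text
time: 32.83
tool_pos: [0.7056, 0.0288, 0.2701]
eef_rot: [0.338, -1.585, -0.316]
wrist_force: [-0.2, 0.1, -1.2]
gripper_width: 0.144
```

```bash
python3 - <<'E'
from h import *
st();p,R=pourpose([.7,.012,.25],2.0);rows(p,R,4)
t=cam("top");save(t,"t14",(200,130,330,260),4.5)
w=cam("wrist");save(w,"w14")
E
```

```text
t 32.83 p [0.7056 0.0288 0.2701] x [-0.035 -0.403  0.914] y [-0.022  0.915  0.403] q [-0.39  0.71  1.53  1.67  2.14 -2.17] w 0.144 F [-0.2  0.1 -1.2]
n 4 |d| 0.013 |w| 0.043
[[-0.3, -0.1, 0.2], [-0.3, -0.1, 0.1], [-0.3, -0.1, 0.1], [-0.3, -0.1, 0.1]]
[[-0.01, 0.01, -0.0], [-0.01, 0.01, -0.0], [-0.01, 0.01, -0.0], [-0.01, 0.01, -0.0]]
end rot [-0.022  0.034 -0.014]
```

View pics/t14.png

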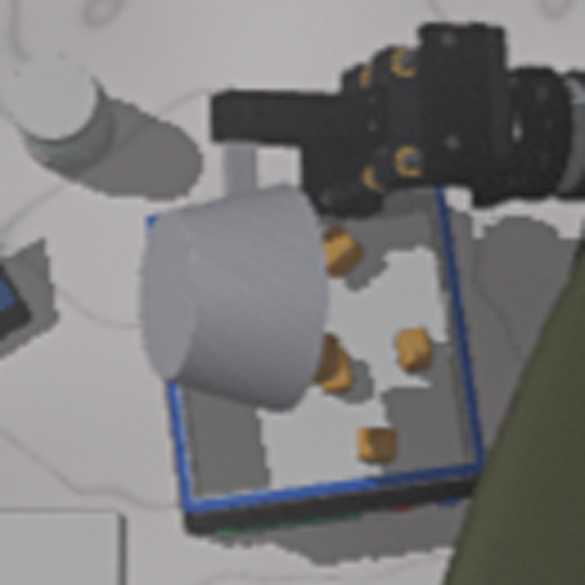

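View pics/w14.png

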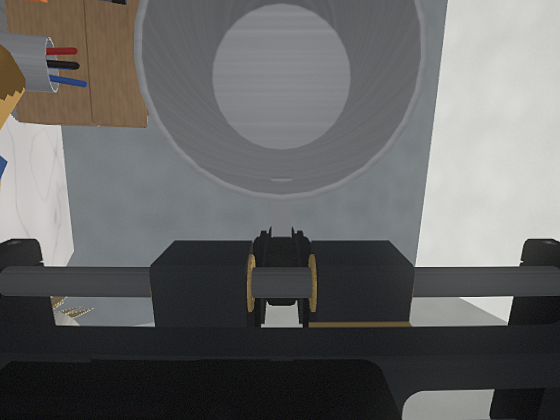

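Request:
move_arm:
  linear:
    - [2,0,0]
    - [2,0,0]
    - [0,0,0]
    - [0,0,0]
    - [0,0,0]
    - [0,0,0]
    - [0,0,0]
    - [0,0,0]
    - [0,0,0]
    - [0,0,0]
  rot:
    - [0,0,0.1]
    - [0,0,0.17]
    - [0,0,0.17]
    - [0,0,0.17]
    - [0,0,0.17]
    - [0,0,0.17]
    - [0,0,0.17]
    - [0,0,0.17]
    - [0,0,0.17]
    - [0,0,0.17]

```text
time: 34.17
tool_pos: [0.7055, 0.0054, 0.3202]
eef_rot: [-1.033, -1.378, 0.966]
wrist_force: [-0.1, 1.4, -1.4]
gripper_width: 0.145
```

```bash
python3 - <<'E'
from h import *
st()
t=cam("top");save(t,"t15",(200,130,420,300),3.5)
R=down(np.radians(75));rows([.5103+.01,-.3142,.20],R,10)
E
```

```text
t 34.17 p [0.7055 0.0054 0.3202] x [-0.011  0.958  0.285] y [ 0.059  0.285 -0.957] q [-0.19  0.18  1.44  0.3   1.53 -1.78] w 0.145 F [-0.1  1.4 -1.4]
n 10 |d| 0.393 |w| 0.398
[[-3.4, 0.2, 1.9], [-3.5, 0.3, 1.8], [-3.5, 0.4, 1.7], [-3.5, 0.5, 1.6], [-3.6, 0.6, 1.6], [-3.6, 0.7, 1.5], [-3.6, 0.8, 1.4], [-3.6, 0.9, 1.3], [-3.6, 1.0, 1.2], [-3.6, 1.1, 1.1]]
[[0.0, 0.03, 0.03], [0.0, 0.03, 0.03], [0.0, 0.03, 0.03], [0.0, 0.03, 0.03], [0.0, 0.03, 0.03], [0.0, 0.03, 0.03], [0.0, 0.03, 0.03], [0.0, 0.03, 0.03], [0.0, 0.03, 0.03], [0.0, 0.03, 0.03]]
end rot [0.026 0.268 0.294]
```

View pics/t15.png

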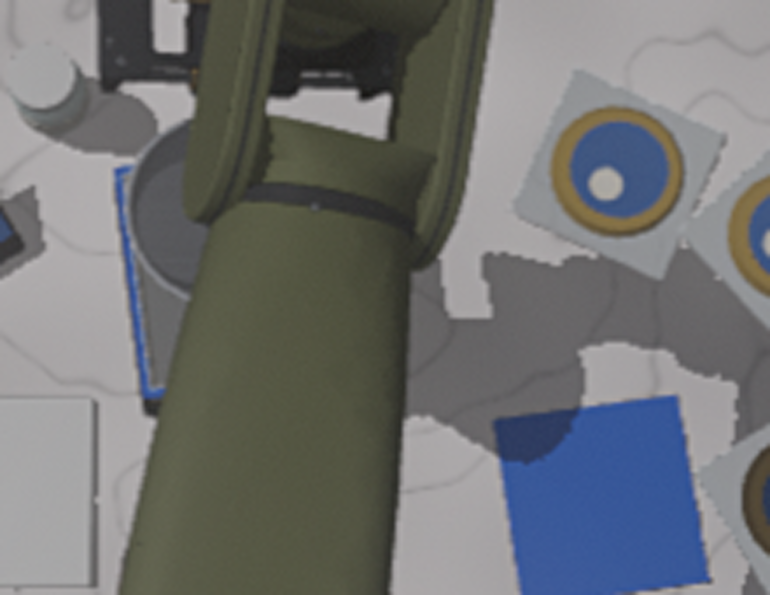

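Request:
move_arm:
  linear:
    - [-3.4,0.2,1.8]
    - [-3.5,0.3,1.8]
    - [-3.5,0.4,1.7]
    - [-3.5,0.5,1.6]
    - [-3.6,0.6,1.5]
    - [-3.6,0.7,1.5]
    - [-3.6,0.8,1.4]
    - [-3.5,0.9,1.2]
    - [-3.4,0.8,1.0]
    - [-2.0,0.5,0.6]
  rot:
    - [0,0.03,0.03]
    - [0,0.03,0.03]
    - [0,0.03,0.03]
    - [0,0.03,0.03]
    - [0,0.03,0.03]
    - [0,0.03,0.03]
    - [0,0.03,0.03]
    - [0,0.03,0.03]
    - [0,0.03,0.03]
    - [0,0,0.02]

```text
time: 35.48
tool_pos: [0.5237, -0.3008, 0.2117]
eef_rot: [-1.348, -1.034, 0.975]
wrist_force: [-0.2, 0.2, -1.6]
gripper_width: 0.15
```

Request:
move_arm:
  linear:
    - [0,0.8,0]
    - [0,0.4,0]
    - [0,0,0]
  rot:
    - [0,0,0]
    - [0,0,0]
    - [0,0,0]

```text
time: 35.85
tool_pos: [0.5246, -0.3001, 0.1995]
eef_rot: [-1.347, -1.036, 0.971]
wrist_force: [0.6, 0.7, -1.1]
gripper_width: 0.147
```

```bash
python3 - <<'E'
from h import *
st()
t=cam("top");save(t,"t16",(200,130,420,300),3.5);save(cam("wrist"),"w16")
R=down(np.radians(75));rows([.522,-.315,.10],R,4)
E
```

```text
t 35.85 p [ 0.5246 -0.3001  0.1995] x [0.275 0.961 0.02 ] y [ 0.042  0.009 -0.999] q [-0.62  0.01  1.79  0.03  1.31 -1.92] w 0.147 F [ 0.6  0.7 -1.1]
n 4 |d| 0.101 |w| 0.047
[[-0.4, 2.5, 0.1], [-0.4, 2.5, 0.0], [-0.4, 2.5, 0.0], [-0.4, 2.5, -0.0]]
[[0.01, -0.0, 0.0], [0.01, -0.0, 0.0], [0.01, -0.0, 0.0], [0.01, -0.0, 0.0]]
end rot [ 0.039 -0.017  0.019]
```

View pics/t16.png

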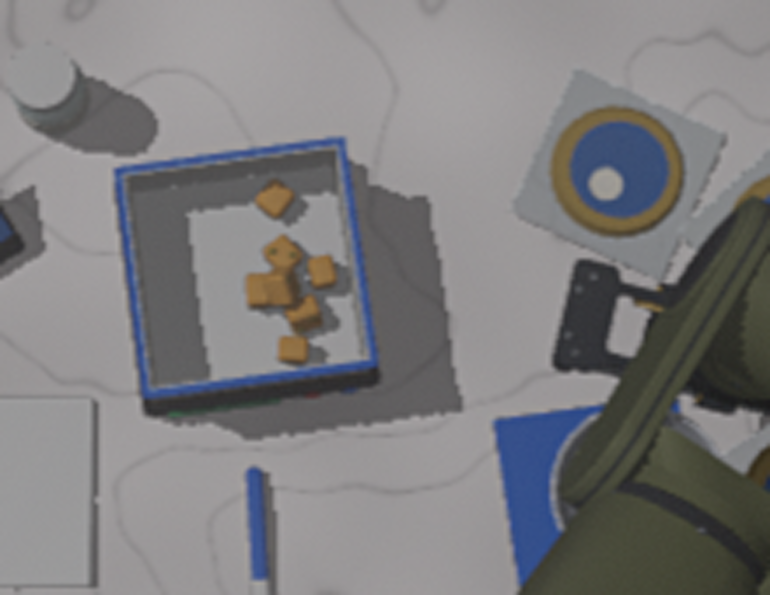

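View pics/w16.png

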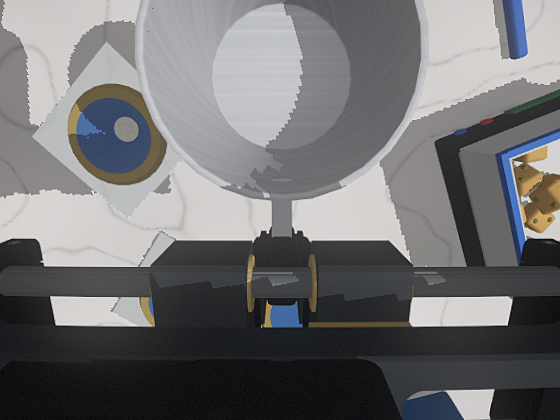

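Request:
move_arm:
  linear:
    - [-0.8,2,0]
    - [-0.6,3,0]
    - [-0.2,3,0]
    - [0,2,0]
    - [0,0.5,0]
    - [0,0,0]
  rot:
    - [0.02,-0.01,0.01]
    - [0.02,0,0.01]
    - [0,0,0]
    - [0,0,0]
    - [0,0,0]
    - [0,0,0]

```text
time: 36.7
tool_pos: [0.5228, -0.3158, 0.0888]
eef_rot: [-1.321, -1.008, 1.016]
wrist_force: [-0.1, 0.0, -1.7]
gripper_width: 0.148
```

```bash
python3 - <<'E'
from h import *
st()
R=down(np.radians(75));rows([.522,-.315,.0375],R,4)
E
```

```text
t 36.7 p [ 0.5228 -0.3158  0.0888] x [ 0.261  0.965 -0.003] y [-0.005 -0.001 -1.   ] q [-0.63  0.15  1.84 -0.    1.15 -1.93] w 0.148 F [-0.1  0.  -1.7]
n 4 |d| 0.051 |w| 0.006
[[0.0, 1.3, 0.0], [0.0, 1.3, 0.0], [0.0, 1.3, 0.0], [0.0, 1.3, 0.0]]
[[-0.0, -0.0, -0.0], [-0.0, -0.0, -0.0], [-0.0, -0.0, -0.0], [-0.0, -0.0, -0.0]]
end rot [-0.004 -0.003 -0.003]
```

Request:
move_arm:
  linear:
    - [0,1.2,0]
    - [0,1.5,0]
    - [0,1.2,0]
    - [0,0.6,0]
    - [0,0.3,0]
    - [0,0.1,0]
    - [0,0,0]
  rot:
    - [0,0,0]
    - [0,0,0]
    - [0,0,0]
    - [0,0,0]
    - [0,0,0]
    - [0,0,0]
    - [0,0,0]

```text
time: 37.58
tool_pos: [0.5242, -0.3171, 0.0392]
eef_rot: [-1.326, -1.01, 1.016]
wrist_force: [-0.2, -0.8, -1.1]
gripper_width: 0.144
```

```bash
python3 - <<'E'
from h import *
st()
E
```

```text
t 37.58 p [ 0.5242 -0.3171  0.0392] x [ 0.261  0.965 -0.004] y [-0.001 -0.004 -1.   ] q [-0.63  0.21  1.87 -0.    1.06 -1.93] w 0.144 F [-0.2 -0.8 -1.1]
```

Request:
move_arm:
  linear:
    - [0,0.2,0]
    - [0,0.1,0]
    - [0,0,0]
  rot:
    - [0,0,0]
    - [0,0,0]
    - [0,0,0]

```text
time: 37.95
tool_pos: [0.5247, -0.3174, 0.0373]
eef_rot: [-1.327, -1.01, 1.016]
wrist_force: [0.6, -0.5, -1.7]
gripper_width: 0.146
```

Request:
move_arm:
  linear:
    - [0,0,0]
    - [0,0,0]
    - [0,0,0]
    - [0,0,0]
  rot:
    - [0,0,0]
    - [0,0,0]
    - [0,0,0]
    - [0,0,0]
  fingers: 0

```text
time: 38.45
tool_pos: [0.5253, -0.3179, 0.0382]
eef_rot: [-1.329, -1.011, 1.016]
wrist_force: [-0.4, -0.2, -0.3]
gripper_width: 0.481
```

Request:
move_arm:
  linear:
    - [0,-1.5,0]
    - [0,-3,0]
    - [0,-4,0]
    - [0,-5,0]
    - [0,-4,0]
    - [0,-1,0]
  rot:
    - [0,0,0]
    - [0,0,0]
    - [0,0,0]
    - [0,0,0]
    - [0,0,0]
    - [0,0,0]

```text
time: 39.2
tool_pos: [0.5249, -0.3166, 0.2329]
eef_rot: [-1.33, -1.012, 1.016]
wrist_force: [0.2, -0.2, 0.5]
gripper_width: 0.499
```

```bash
python3 - <<'E'
from h import *
st()
save(cam("wrist"),"w17");t=cam("top");save(t,"t17",(70,200,330,320),3);sc=cam("scene");save(sc,"s17",(270,60,400,220),4)
E
```

```text
t 39.2 p [ 0.5249 -0.3166  0.2329] x [ 0.261  0.965 -0.006] y [ 0.003 -0.007 -1.   ] q [-0.63  0.03  1.72 -0.    1.39 -1.93] w 0.499 F [ 0.2 -0.2  0.5]
```

View pics/w17.png

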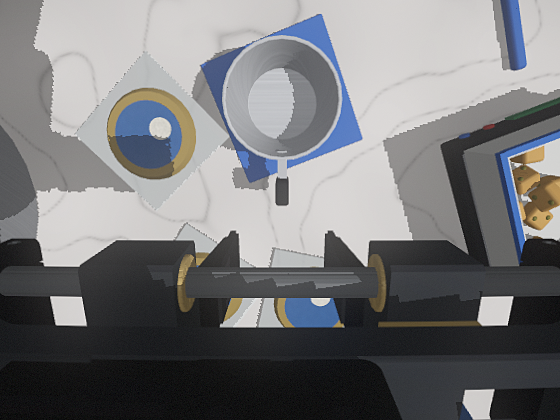

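View pics/t17.png

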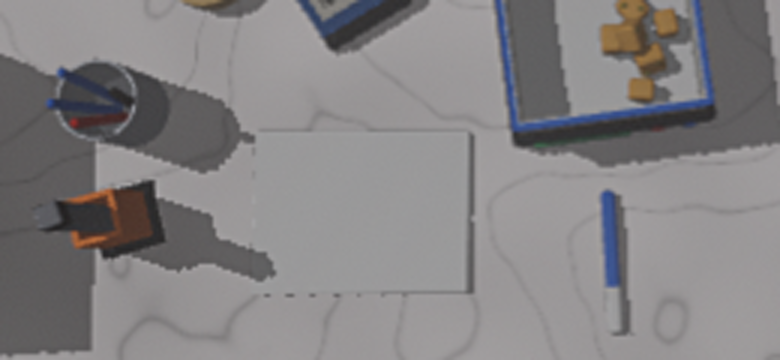

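View pics/s17.png

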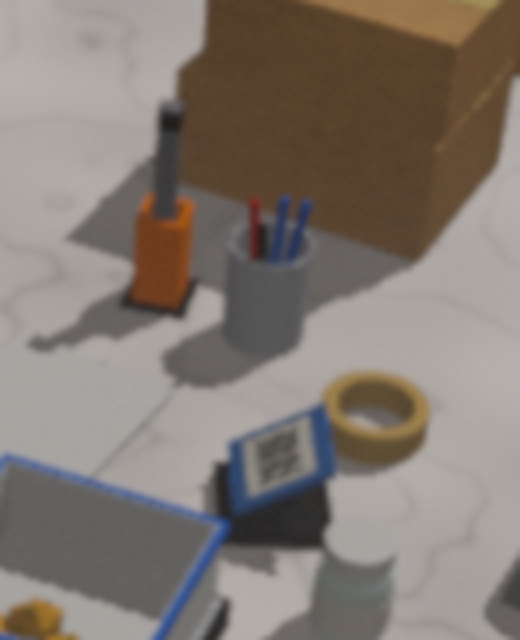

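```bash
python3 - <<'E'
from h import *
t=cam("top")
for n,uv,z in(("label",(184,194),.055),("holdertop",(101.5,272.5),.09)): print(n,onz(t,uv,z))
rows([.75,.2,.26],down(np.radians(75)),10)
E
```

```text
label [0.65879436 0.21958456 0.055     ]
holdertop [0.45106405 0.42783278 0.09      ]
n 10 |d| 0.564 |w| 0.006
[[5.6, -0.4, -0.8], [5.6, -0.4, -0.8], [5.6, -0.4, -0.8], [5.6, -0.4, -0.9], [5.6, -0.3, -0.9], [5.6, -0.3, -0.9], [5.6, -0.3, -0.9], [5.6, -0.3, -0.9], [5.6, -0.3, -0.9], [5.6, -0.3, -0.9]]
[[-0.0, -0.0, -0.0], [-0.0, -0.0, -0.0], [-0.0, -0.0, -0.0], [-0.0, -0.0, -0.0], [-0.0, -0.0, -0.0], [-0.0, -0.0, -0.0], [-0.0, -0.0, -0.0], [-0.0, -0.0, -0.0], [-0.0, -0.0, -0.0], [-0.0, -0.0, -0.0]]
end rot [-0.005 -0.002 -0.003]
```

Request:
move_arm:
  linear:
    - [4,-0.4,-0.6]
    - [5.6,-0.4,-0.8]
    - [5.6,-0.4,-0.8]
    - [5.6,-0.4,-0.9]
    - [5.6,-0.4,-0.9]
    - [5.6,-0.3,-0.9]
    - [5.6,-0.3,-0.9]
    - [5.4,-0.3,-0.9]
    - [4,-0.3,-0.6]
    - [2,-0.2,-0.3]
  rot:
    - [0,0,0]
    - [0,0,0]
    - [0,0,0]
    - [0,0,0]
    - [0,0,0]
    - [0,0,0]
    - [0,0,0]
    - [0,0,0]
    - [0,0,0]
    - [0,0,0]

```text
time: 40.65
tool_pos: [0.7192, 0.1516, 0.2233]
eef_rot: [-1.286, -0.97, 1.035]
wrist_force: [-0.4, -0.2, -0.2]
gripper_width: 0.504
```

Request:
move_arm:
  linear:
    - [0,0,0]
    - [0,0,0]
    - [0,0,0]
  rot:
    - [0,0,0]
    - [0,0,0]
    - [0,0,0]

```text
time: 41.02
tool_pos: [0.7176, 0.1493, 0.2196]
eef_rot: [-1.285, -0.964, 1.039]
wrist_force: [1.0, -0.8, -0.1]
gripper_width: 0.501
```

```bash
python3 - <<'E'
from h import *
st()
save(cam("wrist"),"w18")
E
```

```text
t 41.02 p [0.7176 0.1493 0.2196] x [ 0.267  0.964 -0.012] y [-0.06   0.004 -0.998] q [ 0.13  0.34  1.39  0.01  1.47 -1.17] w 0.501 F [ 1.  -0.8 -0.1]
```

View pics/w18.png

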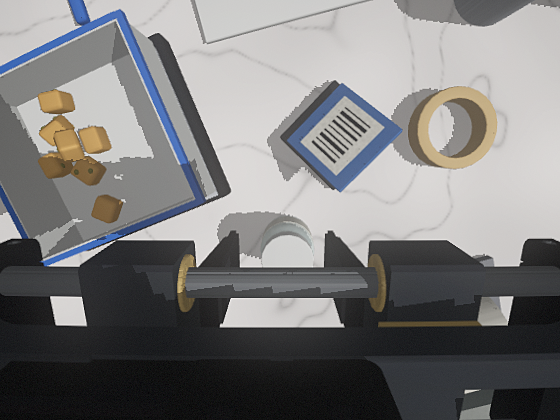

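```bash
python3 - <<'E'
from h import *
w=cam("wrist");np.save("/tmp/x.npy",0);save(w,"w18c",(275,70,415,200),5)
import pickle;pickle.dump(w,open("w18.pkl","wb"))
E
```

```text
(no output)
```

View pics/w18c.png

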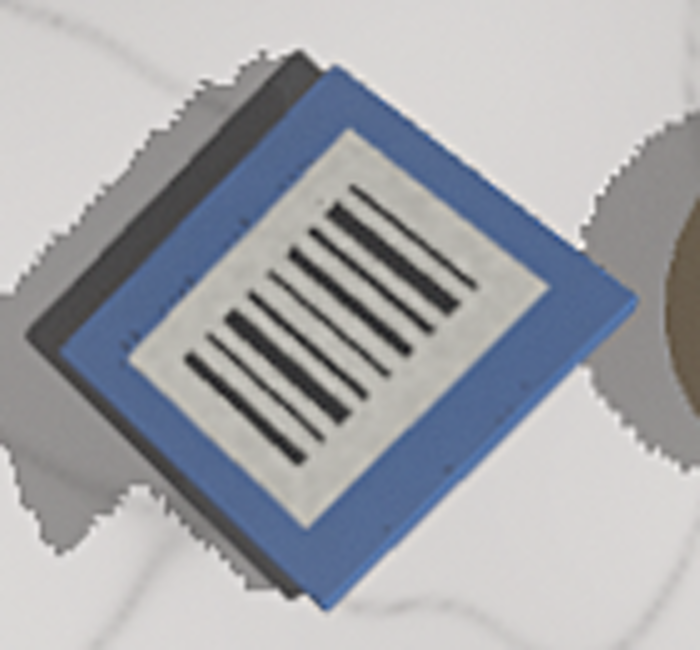

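```bash
python3 - <<'E'
from h import *
import pickle;w=pickle.load(open("w18.pkl","rb"))
f=lambda u,v:(275+u/5,70+v/5)
A,B,C,D=[f(*p) for p in[(335,66),(637,298),(325,606),(62,350)]]
zl,zh=.055-.0425*.5,.055+.0425*.5
P=[onz(w,A,zl),onz(w,B,zh),onz(w,C,zh),onz(w,D,zl)]
for p in P:print(p.round(4))
print("sides",[np.linalg.norm(P[i]-P[(i+1)%4]).round(4) for i in range(4)])
c=np.mean(P,0);x=(P[1]+P[2]-P[0]-P[3]);x/=np.linalg.norm(x);y=P[0]+P[1]-P[2]-P[3];y/=np.linalg.norm(y)
n=np.cross(x,y);n/=np.linalg.norm(n)
if n[2]<0:n=-n
print("c",c,"x",x,"az",np.degrees(np.arctan2(x[1],x[0])),"n",n,np.degrees(np.arccos(n[2])),"x.y",x@y)
# label rect
L=[f(*p) for p in[(350,128),(550,288),(307,528),(128,358)]]
zl,zh=.055-.014,.055+.014
Q=[onz(w,L[0],zl),onz(w,L[1],zh),onz(w,L[2],zh),onz(w,L[3],zl)]
print("label",np.mean(Q,0),[np.linalg.norm(Q[i]-Q[(i+1)%4]).round(4) for i in range(4)])
h=.0425;obj=np.array([[-h,h,0],[h,h,0],[h,-h,0],[-h,-h,0]])
ok,rs,ts,er=cv2.solvePnPGeneric(obj,np.array([D,A,B,C]),K(w),w["distortion"],flags=cv2.SOLVEPNP_IPPE_SQUARE)[:4]
for r,t,e in zip(rs,ts,er):
  Rw=w["cw"][:3,:3]@cv2.Rodrigues(r)[0];tw=w["cw"][:3,:3]@t.ravel()+w["cw"][:3,3];print("pnp",tw.round(4),Rw[:,2].round(3),e)
E
```

```text
[0.6144 0.2428 0.0338]
[0.6769 0.2795 0.0762]
[0.7189 0.2076 0.0762]
[0.6562 0.1713 0.0338]
sides [np.float64(0.084), np.float64(0.0832), np.float64(0.084), np.float64(0.0828)]
c [0.66660333 0.22528414 0.055     ] x [0.74521836 0.43464309 0.50570246] az 30.252557929315 n [-0.43667806 -0.25504376  0.86270792] 30.377998746463522 x.y -0.0005224273157933754
label [0.66620004 0.22509944 0.055     ] [np.float64(0.0566), np.float64(0.066), np.float64(0.0562), np.float64(0.066)]
pnp [0.6667 0.2267 0.0474] [-0.422 -0.237  0.875] [0.16507364]
pnp [0.6706 0.227  0.0504] [ 0.416 -0.075  0.906] [3.1251782]
```

```bash
python3 - <<'E'
from h import *
t=cam("top");sc=cam("scene");save(t,"t19",(70,245,140,300),10);save(sc,"s19",(290,70,340,150),7)
print(tri(t,(84.5,272),sc,(312.9,87)))
print(onz(t,(84.5,272),.195),onz(sc,(312.9,87),.195))
E
```

```text
(array([0.4520956 , 0.43530399, 0.18700311]), np.float64(0.0036499001971142322))
[0.45036392 0.43102054 0.195     ] [0.45919939 0.42479466 0.195     ]
```

View pics/t19.png

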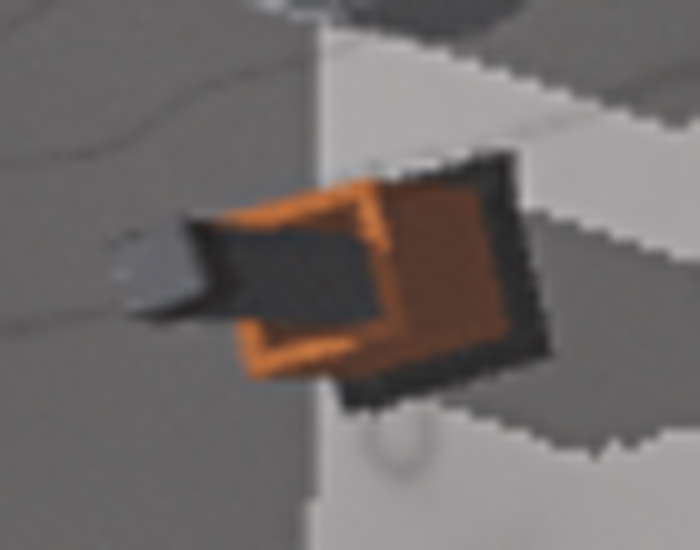

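View pics/s19.png

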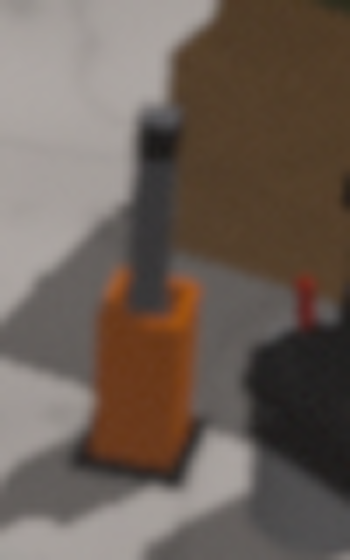

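```bash
python3 - <<'E'
from h import *
t=cam("top")
f=lambda u,v:(70+u/10,245+v/10)
H=np.array([onz(t,f(*p),.09) for p in[(222,215),(375,180),(405,335),(255,375)]])
print(H.round(4),H.mean(0),[np.linalg.norm(H[i]-H[(i+1)%4]).round(4) for i in range(4)])
W=np.array([onz(t,f(*p),.195) for p in[(110,245),(185,222),(210,295),(140,320)]])
print(W.round(4),W.mean(0),[np.linalg.norm(W[i]-W[(i+1)%4]).round(4) for i in range(4)])
for A in(H,W):
  for i in range(4):
    d=A[(i+1)%4]-A[i];print(np.degrees(np.arctan2(d[1],d[0])).round(1),end=" ")
rows([.545,.40,.25],down(np.radians(75)),6)
E
```

```text
[[0.4673 0.4523 0.09  ]
 [0.4752 0.4128 0.09  ]
 [0.4349 0.4042 0.09  ]
 [0.4258 0.4427 0.09  ]] [0.45079966 0.4280102  0.09      ] [np.float64(0.0403), np.float64(0.0412), np.float64(0.0396), np.float64(0.0426)]
[[0.4566 0.4395 0.195 ]
 [0.4615 0.4218 0.195 ]
 [0.444  0.4154 0.195 ]
 [0.4386 0.4319 0.195 ]] [0.45013483 0.42715773 0.195     ] [np.float64(0.0183), np.float64(0.0186), np.float64(0.0173), np.float64(0.0195)]
-78.8 -168.0 103.2 13.0 -74.5 -159.9 108.2 23.0 n 6 |d| 0.305 |w| 0.059
[[3.2, -0.3, 3.9], [3.2, -0.3, 3.9], [3.3, -0.4, 3.9], [3.3, -0.4, 3.9], [3.3, -0.4, 3.9], [3.3, -0.5, 3.9]]
[[-0.01, -0.0, -0.0], [-0.01, -0.0, -0.0], [-0.01, -0.0, -0.0], [-0.01, -0.0, -0.0], [-0.01, -0.0, -0.0], [-0.01, -0.0, -0.0]]
end rot [-0.058 -0.008 -0.012]
```

```bash
python3 - <<'E'
from h import *
sc=cam("scene");t=cam("top")
print(onz(sc,(373,124),0),onz(sc,(316,104),0),onz(sc,(395,95),0))
for z in (.1,.2,.3):print(z,onz(t,(50,210),z).round(3),onz(t,(48,305),z).round(3))
print("pen",onz(t,(102,235),.095))
E
```

```text
[0.62337614 0.60909281 0.        ] [0.38311999 0.616246   0.        ] [0.61816429 0.84514994 0.        ]
0.1 [0.618 0.562 0.1  ] [0.373 0.558 0.1  ]
0.2 [0.602 0.516 0.2  ] [0.376 0.512 0.2  ]
0.3 [0.586 0.47  0.3  ] [0.379 0.466 0.3  ]
pen [0.54848354 0.42692483 0.095     ]
```

```bash
python3 - <<'E'
from h import *
rows([.55,.45,.26],down(np.radians(104)),7)
E
```

```text
n 7 |d| 0.346 |w| 0.517
[[3.5, -0.4, 3.5], [3.7, -0.4, 3.2], [4.0, -0.5, 2.9], [4.2, -0.5, 2.6], [4.3, -0.5, 2.3], [4.5, -0.5, 2.0], [4.6, -0.6, 1.6]]
[[-0.01, -0.07, 0.0], [-0.01, -0.07, 0.0], [-0.01, -0.07, 0.0], [-0.01, -0.07, 0.0], [-0.01, -0.07, 0.0], [-0.01, -0.07, 0.0], [-0.01, -0.07, 0.0]]
end rot [-0.059 -0.514  0.003]
```

Request:
move_arm:
  linear:
    - [3.5,-1,3.5]
    - [3.7,-0.7,3.2]
    - [4.0,-0.6,2.9]
    - [4.2,-0.6,2.6]
    - [4.3,-0.6,2.3]
    - [4.2,-0.5,1.8]
    - [2,-0.3,0.8]
    - [0,0,0]
    - [0,0,0]
  rot:
    - [-0.01,-0.07,0]
    - [-0.01,-0.07,0]
    - [-0.01,-0.07,0]
    - [-0.01,-0.07,0]
    - [-0.01,-0.07,0]
    - [-0.01,-0.07,0]
    - [0,-0.07,0]
    - [0,0,0]
    - [0,0,0]

```text
time: 42.5
tool_pos: [0.5633, 0.431, 0.271]
eef_rot: [-1.093, -1.384, 1.375]
wrist_force: [-0.1, -0.6, -0.2]
gripper_width: 0.501
```

```bash
python3 - <<'E'
from h import *
st()
w=cam("wrist");save(w,"w20");import pickle;pickle.dump(w,open("w20.pkl","wb"))
print(proj(w,[[.45,.427,.195],[.45,.427,.09]]))
E
```

```text
t 42.5 p [0.5633 0.431  0.271 ] x [-0.231  0.973  0.001] y [ 0.006  0.002 -1.   ] q [ 0.58  0.22  1.45 -0.    1.47 -1.23] w 0.501 F [-0.1 -0.6 -0.2]
[[312.60226032  62.42822724]
 [302.74262104  82.47037521]]
```

View pics/w20.png

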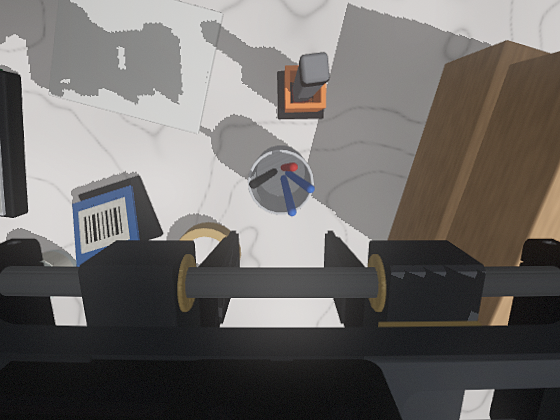

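```bash
python3 - <<'E'
from h import *
import pickle;w=pickle.load(open("w20.pkl","rb"));save(w,"w20c",(270,40,340,130),8)
E
```

```text
(no output)
```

View pics/w20c.png

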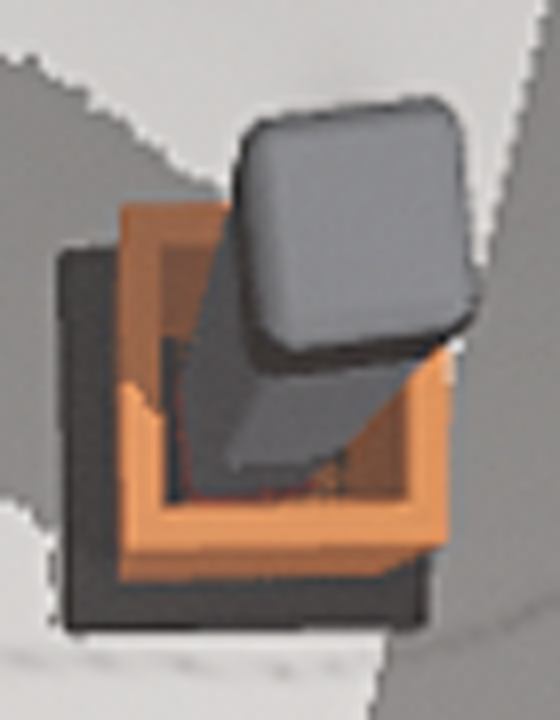

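```bash
python3 - <<'E'
from h import *
import pickle;w=pickle.load(open("w20.pkl","rb"))
f=lambda u,v:(270+u/8,40+v/8)
for nm,pts,z in(("wand",[(242,108),(455,92),(478,325),(262,352)],.195),("holder",[(120,203),(452,203),(448,547),(120,549)],.09)):
  W=np.array([onz(w,f(*p),z) for p in pts])
  print(nm,W.mean(0).round(4),[np.linalg.norm(W[i]-W[(i+1)%4]).round(4) for i in range(4)],[np.degrees(np.arctan2(*(W[(i+1)%4]-W[i])[1::-1])).round(1) for i in range(4)])
rows([.4505,.427,.25],down(np.radians(109)),4)
E
```

```text
wand [0.4529 0.4295 0.195 ] [np.float64(0.0188), np.float64(0.0196), np.float64(0.0195), np.float64(0.0205)] [np.float64(107.6), np.float64(21.1), np.float64(-69.7), np.float64(-160.9)]
holder [0.4538 0.431  0.09  ] [np.float64(0.0421), np.float64(0.0421), np.float64(0.0428), np.float64(0.0423)] [np.float64(103.5), np.float64(14.4), np.float64(-76.2), np.float64(-166.5)]
n 4 |d| 0.115 |w| 0.099
[[0.6, 0.5, 2.8], [0.6, 0.5, 2.8], [0.7, 0.5, 2.7], [0.8, 0.5, 2.7]]
[[0.0, -0.02, 0.0], [0.0, -0.02, 0.0], [0.0, -0.02, 0.0], [0.0, -0.02, 0.0]]
end rot [ 0.006 -0.099  0.001]
```

Request:
move_arm:
  linear:
    - [0.6,0.3,2.8]
    - [0.6,0.3,2.8]
    - [0.7,0.3,2.7]
    - [0.6,0.3,2.0]
    - [0.2,0,0.6]
    - [0,0,0]
    - [0,0,0]
  rot:
    - [0,-0.02,0]
    - [0,-0.02,0]
    - [0,-0.02,0]
    - [0,-0.02,0]
    - [0,0,0]
    - [0,0,0]
    - [0,0,0]

```text
time: 43.42
tool_pos: [0.4544, 0.4218, 0.2567]
eef_rot: [-1.057, -1.431, 1.423]
wrist_force: [0.4, 0.1, -0.6]
gripper_width: 0.502
```

```bash
python3 - <<'E'
from h import *
st();rows([.452,.4288,.215],down(np.radians(109)),2)
w=cam("wrist");save(w,"w21")
E
```

```text
t 43.42 p [0.4544 0.4218 0.2567] x [-0.295  0.956 -0.001] y [ 0.006  0.001 -1.   ] q [ 0.66  0.03  1.68 -0.    1.43 -1.21] w 0.502 F [ 0.4  0.1 -0.6]
n 2 |d| 0.042 |w| 0.033
[[0.4, 2.1, 0.0], [0.4, 2.1, 0.0]]
[[0.0, -0.02, -0.0], [0.0, -0.02, -0.0]]
end rot [ 0.006 -0.032 -0.001]
```

View pics/w21.png

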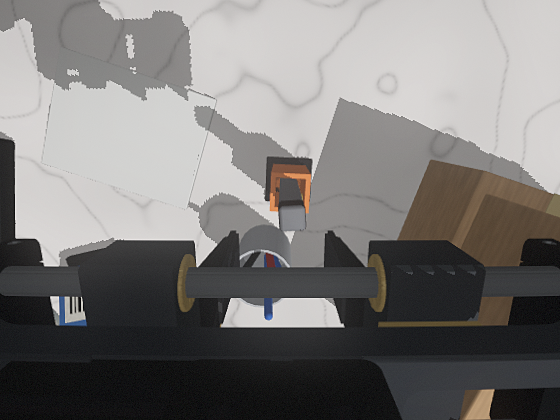

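```bash
python3 - <<'E'
from h import *
w=cam("wrist");save(w,"w21c",(255,145,325,240),8);print(onz(w,(292,218),.195))
E
```

```text
[0.45159494 0.42916653 0.195     ]
```

View pics/w21c.png

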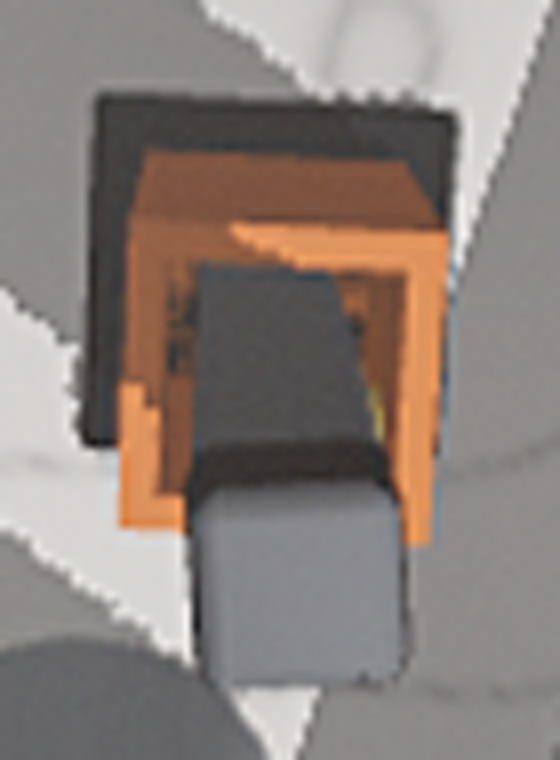

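Request:
move_arm:
  linear:
    - [0.4,1.5,0]
    - [0.3,1.5,0]
    - [0.1,1,0]
    - [0,0.2,0]
    - [0,0,0]
  rot:
    - [0,0,0]
    - [0,0,0]
    - [0,0,0]
    - [0,0,0]
    - [0,0,0]

```text
time: 44.15
tool_pos: [0.4521, 0.4298, 0.2096]
eef_rot: [-1.056, -1.428, 1.426]
wrist_force: [0.2, 0.5, -0.0]
gripper_width: 0.5
```

```bash
python3 - <<'E'
from h import *
st();rows([.4516,.429,.13],down(np.radians(107)),4)
E
```

```text
t 44.15 p [0.4521 0.4298 0.2096] x [-0.295  0.956 -0.002] y [ 0.004 -0.001 -1.   ] q [ 0.68  0.07  1.72 -0.    1.35 -1.19] w 0.5 F [ 0.2  0.5 -0. ]
n 4 |d| 0.08 |w| 0.004
[[-0.0, 2.0, 0.0], [-0.0, 2.0, 0.0], [-0.0, 2.0, 0.0], [-0.0, 2.0, 0.0]]
[[0.0, 0.0, -0.0], [0.0, 0.0, -0.0], [0.0, 0.0, -0.0], [0.0, 0.0, -0.0]]
end rot [ 0.003  0.002 -0.002]
```

Request:
move_arm:
  linear:
    - [0,1.5,0]
    - [0,2,0]
    - [0,2,0]
    - [0,1.5,0]
    - [0,0.7,0]
    - [0,0.2,0]
    - [0,0,0]
  rot:
    - [0,0,0]
    - [0,0,0]
    - [0,0,0]
    - [0,0,0]
    - [0,0,0]
    - [0,0,0]
    - [0,0,0]

```text
time: 45.02
tool_pos: [0.4522, 0.4294, 0.1246]
eef_rot: [-1.056, -1.427, 1.426]
wrist_force: [-0.9, 0.2, -0.1]
gripper_width: 0.501
```

```bash
python3 - <<'E'
from h import *
st();rows([.4516,.429,.13],down(np.radians(107)),1)
E
```

```text
t 45.02 p [0.4522 0.4294 0.1246] x [-0.294  0.956 -0.003] y [ 0.003 -0.002 -1.   ] q [ 0.67  0.14  1.79 -0.    1.21 -1.19] w 0.501 F [-0.9  0.2 -0.1]
n 1 |d| 0.005 |w| 0.004
[[-0.0, -0.5, 0.1]]
[[0.0, 0.0, -0.0]]
end rot [ 0.002  0.002 -0.003]
```

Request:
move_arm:
  linear:
    - [0,-0.3,0]
    - [0,0,0]
    - [0,0,0]
    - [0,0,0]
    - [0,0,0]
    - [0,0,0]
  rot:
    - [0,0,0]
    - [0,0,0]
    - [0,0,0]
    - [0,0,0]
    - [0,0,0]
    - [0,0,0]
  fingers: -1

```text
time: 45.78
tool_pos: [0.4533, 0.4303, 0.1302]
eef_rot: [-1.057, -1.431, 1.423]
wrist_force: [-0.8, -0.5, -1.0]
gripper_width: 0.211
```

```bash
python3 - <<'E'
from h import *
st()
E
```

```text
t 45.77 p [0.4533 0.4303 0.1302] x [-0.295  0.956 -0.001] y [ 0.006  0.001 -1.   ] q [ 0.68  0.13  1.79 -0.    1.22 -1.19] w 0.211 F [-0.8 -0.5 -1. ]
```

Request:
move_arm:
  linear:
    - [0,-1.5,0]
    - [0,-2.5,0]
    - [0,-3,0]
    - [0,-3,0]
    - [0,-3,0]
    - [0,-3,0]
    - [0,-1.5,0]
    - [0,0,0]
  rot:
    - [0,0,0]
    - [0,0,0]
    - [0,0,0]
    - [0,0,0]
    - [0,0,0]
    - [0,0,0]
    - [0,0,0]
    - [0,0,0]

```text
time: 46.78
tool_pos: [0.4518, 0.4299, 0.3159]
eef_rot: [-1.058, -1.433, 1.422]
wrist_force: [0.2, -0.6, -1.2]
gripper_width: 0.209
```

```bash
cat >> h.py <<'E'
LC=np.array([.6663,.2252,.055]);LN=np.array([-.5*np.cos(np.radians(30.2)),-.5*np.sin(np.radians(30.2)),np.cos(np.radians(30))])
def scanpose(off=.055):
    y=-LN;x=np.array([-np.sin(np.radians(30.2)),np.cos(np.radians(30.2)),0]);R=np.c_[x,y,np.cross(x,y)]
    return LC+LN*(off+.125),R
E
python3 - <<'E'
from h import *
st();p,R=scanpose(.10);print(p,R);rows(p,R,9)
save(cam("wrist"),"w22");save(cam("scene"),"s22",(200,0,420,200),3)
E
```

```text
t 46.77 p [0.4518 0.4299 0.3159] x [-0.295  0.956 -0.   ] y [ 0.008  0.002 -1.   ] q [ 0.68  0.02  1.59 -0.    1.52 -1.19] w 0.209 F [ 0.2 -0.6 -1.2]
[0.56906908 0.16861026 0.24985572] [[-0.50301995  0.4321374  -0.74848393]
 [ 0.8642748   0.25150997 -0.43562805]
 [ 0.         -0.8660254  -0.5       ]]
n 9 |d| 0.294 |w| 0.563
[[-3.2, 0.7, -0.4], [-3.2, 0.7, -0.3], [-3.2, 0.7, -0.1], [-3.2, 0.7, -0.0], [-3.2, 0.7, 0.1], [-3.2, 0.7, 0.2], [-3.2, 0.6, 0.3], [-3.2, 0.6, 0.4], [-3.2, 0.5, 0.5]]
[[-0.06, -0.02, -0.01], [-0.06, -0.02, -0.01], [-0.06, -0.02, -0.01], [-0.06, -0.02, -0.01], [-0.06, -0.02, -0.01], [-0.06, -0.02, -0.01], [-0.06, -0.02, -0.01], [-0.06, -0.02, -0.01], [-0.06, -0.02, -0.01]]
end rot [-0.513 -0.222 -0.061]
```

View pics/s22.png

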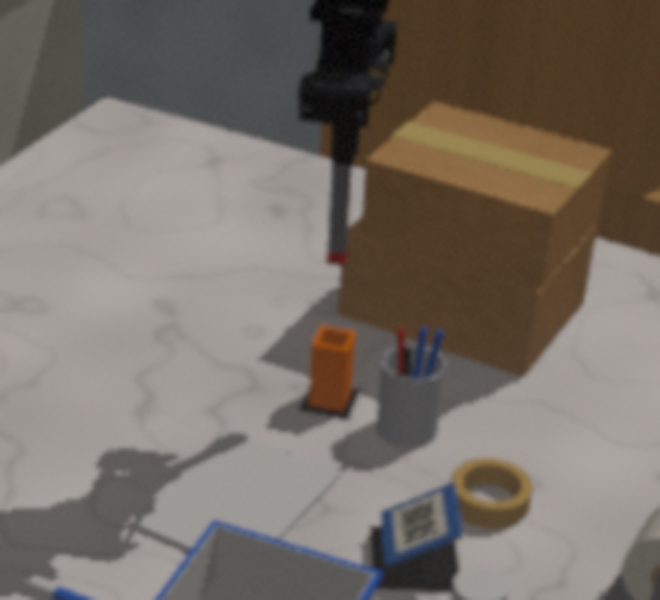

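Request:
move_arm:
  linear:
    - [-2,0.4,-0.3]
    - [-3.2,0.6,-0.3]
    - [-3.2,0.6,-0.1]
    - [-3.2,0.7,0]
    - [-3.2,0.7,0.1]
    - [-3.2,0.7,0.2]
    - [-3.2,0.6,0.3]
    - [-3,0.6,0.4]
    - [-2,0.3,0.3]
    - [-1,0,0]
  rot:
    - [-0.05,-0.02,-0.01]
    - [-0.06,-0.02,-0.01]
    - [-0.06,-0.02,-0.01]
    - [-0.06,-0.02,-0.01]
    - [-0.06,-0.02,-0.01]
    - [-0.06,-0.02,-0.01]
    - [-0.06,-0.02,-0.01]
    - [-0.06,-0.02,-0.01]
    - [-0.03,-0.02,0]
    - [0,0,0]

```text
time: 48.12
tool_pos: [0.5541, 0.1716, 0.2258]
eef_rot: [-1.161, -1.992, 1.169]
wrist_force: [-0.0, 0.1, -0.7]
gripper_width: 0.208
```

Request:
move_arm:
  linear:
    - [0,0,0]
    - [0,0,0]
  rot:
    - [0,0,0]
    - [0,0,0]

```text
time: 48.38
tool_pos: [0.5537, 0.1717, 0.2246]
eef_rot: [-1.159, -1.989, 1.17]
wrist_force: [0.1, 1.0, -0.3]
gripper_width: 0.209
```

```bash
python3 - <<'E'
from h import *
st();p,R=scanpose(.055);rows(p,R,4)
save(cam("wrist"),"w23");save(cam("scene"),"s23",(260,100,400,240),4);
E
```

```text
t 48.38 p [0.5537 0.1717 0.2246] x [-0.475  0.879  0.033] y [ 0.399  0.248 -0.883] q [ 0.1  -0.33  2.11  0.26  0.93 -2.06] w 0.209 F [ 0.1  1.  -0.3]
n 4 |d| 0.038 |w| 0.058
[[-0.2, 0.7, -0.6], [-0.2, 0.7, -0.6], [-0.3, 0.7, -0.6], [-0.3, 0.7, -0.6]]
[[-0.01, -0.01, 0.0], [-0.01, -0.01, 0.0], [-0.01, -0.01, 0.0], [-0.01, -0.01, 0.0]]
end rot [-0.035 -0.043  0.013]
```

View pics/w23.png

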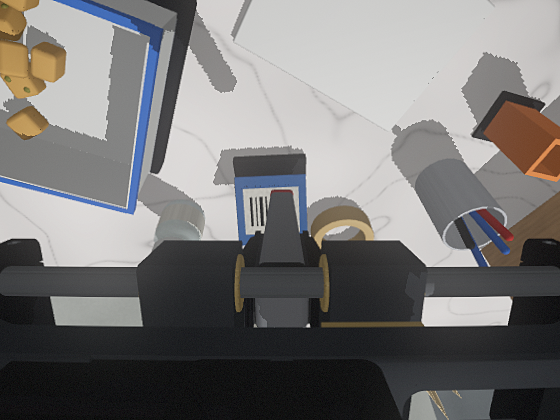

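View pics/s23.png

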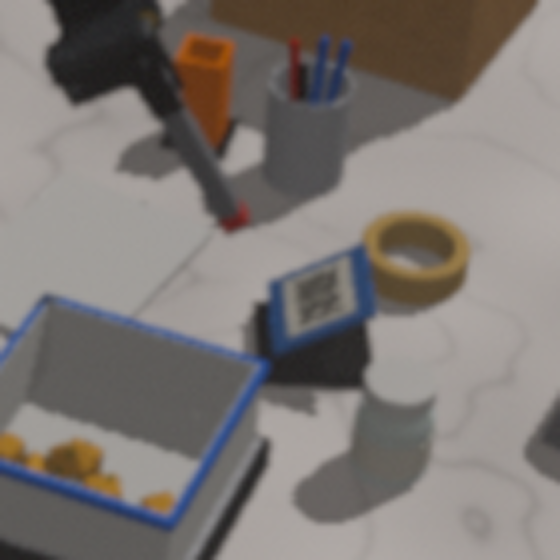

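Request:
move_arm:
  linear:
    - [-0.3,0.7,-0.7]
    - [-0.3,0.8,-0.7]
    - [-0.2,0.7,-0.6]
    - [-0.1,0.3,-0.3]
    - [0,0,0]
    - [0,0,0]
  rot:
    - [-0.01,-0.02,0]
    - [-0.01,-0.01,0.01]
    - [-0.01,-0.01,0]
    - [0,0,0]
    - [0,0,0]
    - [0,0,0]

```text
time: 49.22
tool_pos: [0.5887, 0.1822, 0.2135]
eef_rot: [-1.17, -2.046, 1.182]
wrist_force: [-0.3, 0.7, -1.2]
gripper_width: 0.212
```

```bash
cat >> h.py <<'E'
def tipcheck():
    s=st();R=Rn.from_rotvec(s["eef_rot"]).as_matrix();tip=s["tool_pos"]+.125*R[:,1]
    x=np.array([-LN[0],-LN[1],0]);x/=np.linalg.norm(x);x=x*np.cos(np.radians(30))+np.array([0,0,.5]);y=np.cross(LN,x)
    d=tip-LC;print("tip",tip.round(4),"label xyz mm",(np.array([d@x,d@y,d@LN])*1000).round(1),"ang",np.arccos(-R[:,1]@LN).round(3))
    return tip
E
python3 - <<'E'
from h import *
tip=tipcheck();p,R=scanpose(.053);rows(p,R,2)
sc=cam("scene");print("pred",proj(sc,[tip,LC]));save(sc,"s24",(260,100,400,240),4);t=cam("top");print(proj(t,[tip,LC]));save(t,"t24",(140,130,260,240),5)
E
```

```text
t 49.23 p [0.5887 0.1822 0.2135] x [-0.506  0.862  0.002] y [ 0.429  0.254 -0.867] q [ 0.12 -0.25  2.07  0.27  0.85 -2.12] w 0.212 F [-0.3  0.7 -1.2]
tip [0.6423 0.214  0.1051] label xyz mm [ 2.2  2.4 56.6] ang 0.005
n 2 |d| 0.005 |w| 0.005
[[-0.1, 0.2, 0.1], [-0.1, 0.2, 0.1]]
[[-0.0, 0.0, 0.0], [-0.0, 0.0, 0.0]]
end rot [-0.002  0.002  0.004]
pred [[331.95997675 160.31614115]
 [339.21423522 173.66800904]]
[[182.58435576 196.70877509]
 [181.93991508 191.36501435]]
```

View pics/s24.png

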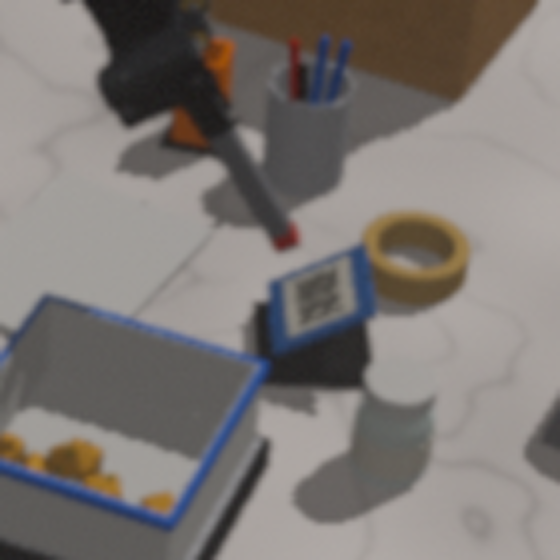

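View pics/t24.png

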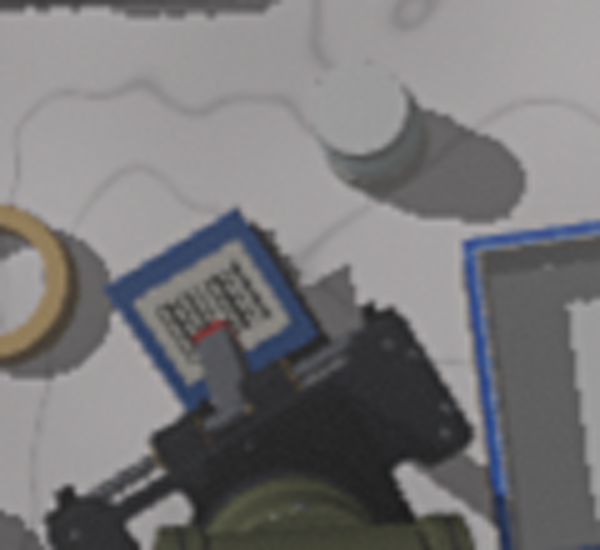

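Request:
move_arm:
  linear:
    - [-0.1,0.2,0.1]
    - [0,0,0]
    - [0,0,0]
    - [0,0,0]
    - [0,0,0]
    - [0,0,0]
    - [0,0,0]
    - [0,0,0]
    - [0,0,0]
    - [0,0,0]
  rot:
    - [0,0,0]
    - [0,0,0]
    - [0,0,0]
    - [0,0,0]
    - [0,0,0]
    - [0,0,0]
    - [0,0,0]
    - [0,0,0]
    - [0,0,0]
    - [0,0,0]

```text
time: 50.58
tool_pos: [0.5893, 0.1812, 0.2118]
eef_rot: [-1.171, -2.047, 1.182]
wrist_force: [0.6, -0.1, -1.3]
gripper_width: 0.211
```

Request:
move_arm:
  linear:
    - [0,0,0]
    - [0,0,0]
    - [0,0,0]
    - [0,0,0]
    - [0,0,0]
    - [0,0,0]
    - [0,0,0]
    - [0,0,0]
    - [0,0,0]
    - [0,0,0]
  rot:
    - [0,0,0]
    - [0,0,0]
    - [0,0,0]
    - [0,0,0]
    - [0,0,0]
    - [0,0,0]
    - [0,0,0]
    - [0,0,0]
    - [0,0,0]
    - [0,0,0]

```text
time: 51.82
tool_pos: [0.5893, 0.1812, 0.2118]
eef_rot: [-1.171, -2.047, 1.182]
wrist_force: [0.3, -0.2, -1.2]
gripper_width: 0.208
```

Request:
move_arm:
  linear:
    - [0,0,0]
    - [0,0,0]
    - [0,0,0]
    - [0,0,0]
    - [0,0,0]
    - [0,0,0]
    - [0,0,0]
    - [0,0,0]
    - [0,0,0]
    - [0,0,0]
  rot:
    - [0,0,0]
    - [0,0,0]
    - [0,0,0]
    - [0,0,0]
    - [0,0,0]
    - [0,0,0]
    - [0,0,0]
    - [0,0,0]
    - [0,0,0]
    - [0,0,0]

```text
time: 53.08
tool_pos: [0.5893, 0.1812, 0.2119]
eef_rot: [-1.171, -2.047, 1.182]
wrist_force: [-0.4, 0.4, -0.4]
gripper_width: 0.207
```

```bash
python3 - <<'E'
from h import *
tipcheck();rows([.4533,.4303,.32],down(np.radians(107.2)),9)
E
```

```text
t 53.08 p [0.5893 0.1812 0.2119] x [-0.506  0.863  0.002] y [ 0.43   0.254 -0.867] q [ 0.11 -0.24  2.07  0.27  0.85 -2.12] w 0.207 F [-0.4  0.4 -0.4]
tip [0.643  0.2129 0.1035] label xyz mm [ 1.5  1.1 55.2] ang 0.003
n 9 |d| 0.304 |w| 0.57
[[3.2, -1.0, -0.7], [3.2, -1.0, -0.5], [3.2, -1.1, -0.4], [3.2, -1.1, -0.3], [3.2, -1.2, -0.1], [3.2, -1.2, 0.0], [3.1, -1.2, 0.2], [3.1, -1.2, 0.3], [3.1, -1.2, 0.5]]
[[0.06, 0.02, 0.01], [0.06, 0.02, 0.01], [0.06, 0.02, 0.01], [0.06, 0.02, 0.01], [0.06, 0.02, 0.01], [0.06, 0.02, 0.01], [0.06, 0.02, 0.01], [0.06, 0.02, 0.01], [0.06, 0.02, 0.01]]
end rot [0.52  0.225 0.062]
```

Request:
move_arm:
  linear:
    - [0,-3,0]
    - [0,-4.5,0]
    - [3.0,-2,-0.5]
    - [3.2,-0.8,-0.4]
    - [3.2,-0.6,-0.3]
    - [3.2,-0.6,-0.1]
    - [3.2,-0.5,0]
    - [3.2,-0.3,0.2]
    - [3.2,-0.3,0.3]
    - [2.5,-0.3,0.4]
  rot:
    - [0,0,0]
    - [0,0,0]
    - [0.06,0.02,0.01]
    - [0.06,0.02,0.01]
    - [0.06,0.02,0.01]
    - [0.06,0.02,0.01]
    - [0.06,0.02,0.01]
    - [0.06,0.02,0.01]
    - [0.06,0.03,0.01]
    - [0.06,0.03,0]

```text
time: 54.32
tool_pos: [0.4295, 0.3816, 0.3348]
eef_rot: [-1.074, -1.468, 1.438]
wrist_force: [0.5, 0.6, -0.9]
gripper_width: 0.211
```

```bash
python3 - <<'E'
from h import *
st();rows([.4533,.4303,.31],down(np.radians(107.2)),4)
E
```

```text
t 54.33 p [0.4295 0.3816 0.3348] x [-0.319  0.947 -0.018] y [ 0.038 -0.006 -0.999] q [ 0.65 -0.11  1.68 -0.03  1.54 -1.25] w 0.211 F [ 0.5  0.6 -0.9]
n 4 |d| 0.06 |w| 0.046
[[1.0, 0.6, -0.9], [1.0, 0.6, -0.9], [1.0, 0.6, -0.9], [1.0, 0.6, -0.9]]
[[0.01, 0.01, -0.0], [0.01, 0.01, -0.0], [0.01, 0.01, -0.0], [0.01, 0.01, -0.0]]
end rot [ 0.034  0.025 -0.018]
```

Request:
move_arm:
  linear:
    - [1.2,0.6,-0.9]
    - [1.2,0.6,-0.9]
    - [1,0.6,-0.9]
    - [0.5,0.6,-0.4]
    - [0.2,0.2,-0.1]
    - [0,0,0]
  rot:
    - [0.02,0.01,-0.01]
    - [0.01,0.01,-0.01]
    - [0,0,0]
    - [0,0,0]
    - [0,0,0]
    - [0,0,0]

```text
time: 55.08
tool_pos: [0.4484, 0.4343, 0.3073]
eef_rot: [-1.048, -1.435, 1.427]
wrist_force: [1.2, -0.2, -1.2]
gripper_width: 0.206
```

```bash
python3 - <<'E'
from h import *
s=st();rows([.4533,.4303,.26],down(np.radians(107.2)),2)
R=Rn.from_rotvec(s["eef_rot"]).as_matrix();tip=s["tool_pos"]+.125*R[:,1];print("tip",tip)
sc=cam("scene");print(proj(sc,[tip,[.4533,.4303,.09]]));save(sc,"s25",(280,40,360,140),6)
E
```

```text
t 55.08 p [0.4484 0.4343 0.3073] x [-0.302  0.953  0.003] y [ 0.002  0.004 -1.   ] q [ 0.68  0.02  1.6   0.    1.51 -1.19] w 0.206 F [ 1.2 -0.2 -1.2]
n 2 |d| 0.048 |w| 0.008
[[-0.3, 2.4, -0.2], [-0.3, 2.4, -0.2]]
[[0.0, 0.0, 0.0], [0.0, 0.0, 0.0]]
end rot [0.003 0.006 0.003]
tip [0.44864463 0.43483064 0.18234766]
[[311.31094741  88.11490665]
 [310.46673697 112.40249142]]
```

View pics/s25.png

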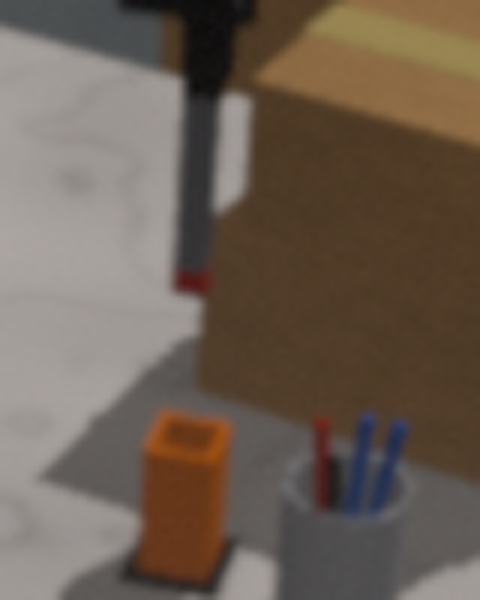

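Request:
move_arm:
  linear:
    - [-0.3,1.2,-0.3]
    - [-0.2,1.5,-0.2]
    - [0,1,0]
    - [0,0.3,0]
    - [0,0,0]
  rot:
    - [0,0.01,0]
    - [0,0,0]
    - [0,0,0]
    - [0,0,0]
    - [0,0,0]

```text
time: 55.75
tool_pos: [0.4549, 0.4299, 0.2643]
eef_rot: [-1.054, -1.426, 1.419]
wrist_force: [0.3, 0.8, -1.0]
gripper_width: 0.21
```

```bash
python3 - <<'E'
from h import *
s=st();rows([.453,.430,.235],down(np.radians(107)),2)
w=cam("wrist");save(w,"w25");
E
```

```text
t 55.75 p [0.4549 0.4299 0.2643] x [-0.29   0.957  0.003] y [ 0.002  0.004 -1.   ] q [ 0.67  0.04  1.65  0.    1.44 -1.2 ] w 0.21 F [ 0.3  0.8 -1. ]
n 2 |d| 0.029 |w| 0.004
[[0.0, 1.5, 0.1], [0.0, 1.5, 0.1]]
[[0.0, -0.0, 0.0], [0.0, -0.0, 0.0]]
end rot [ 0.003 -0.002  0.003]
```

View pics/w25.png

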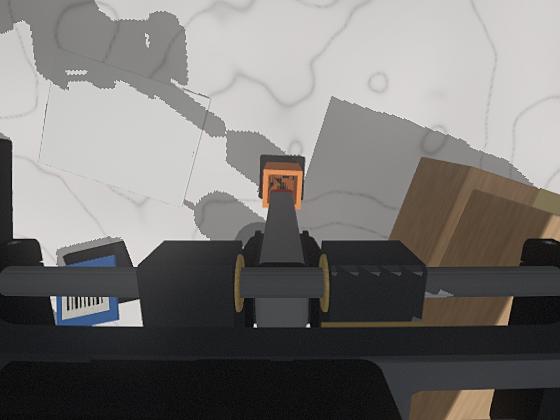

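Request:
move_arm:
  linear:
    - [0,1.0,0.1]
    - [0,1.2,0.1]
    - [0,0.9,0]
    - [0,0.3,0]
    - [0,0,0]
  rot:
    - [0,0,0]
    - [0,0,0]
    - [0,0,0]
    - [0,0,0]
    - [0,0,0]

```text
time: 56.42
tool_pos: [0.453, 0.4297, 0.2284]
eef_rot: [-1.054, -1.427, 1.419]
wrist_force: [0.2, 0.8, 0.2]
gripper_width: 0.207
```

```bash
python3 - <<'E'
from h import *
s=st();rows([.453,.430,.2],down(np.radians(107)),2)
w=cam("wrist");save(w,"w26",(240,140,330,230),7)
R=Rn.from_rotvec(s["eef_rot"]).as_matrix();tip=s["tool_pos"]+.125*R[:,1];print(tip,(proj(w,[tip,[.453,.43,.09]])-[240,140])*7)
E
```

```text
t 56.42 p [0.453  0.4297 0.2284] x [-0.291  0.957  0.003] y [ 0.002  0.004 -1.   ] q [ 0.67  0.06  1.7   0.    1.38 -1.19] w 0.207 F [0.2 0.8 0.2]
n 2 |d| 0.028 |w| 0.005
[[0.0, 1.4, -0.0], [0.0, 1.4, -0.0]]
[[0.0, -0.0, 0.0], [0.0, -0.0, 0.0]]
end rot [ 0.004 -0.002  0.003]
[0.4532744  0.43019296 0.10345034] [[288.81184521 426.90401634]
 [287.66980457 403.54631149]]
```

View pics/w26.png

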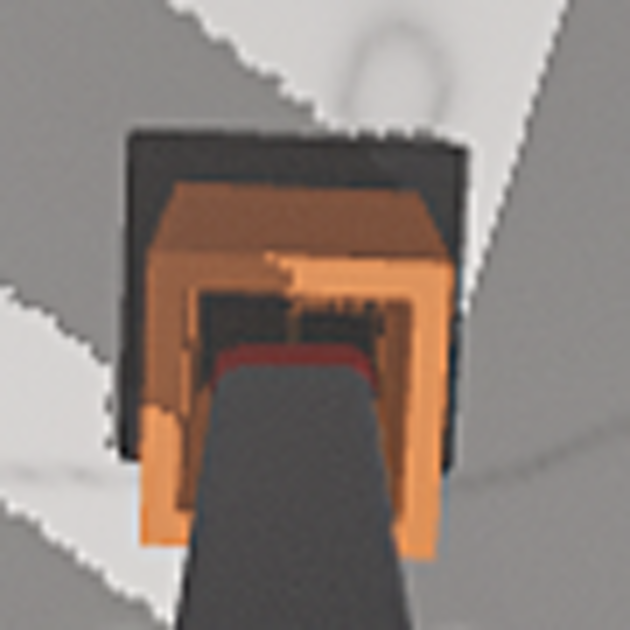

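Request:
move_arm:
  linear:
    - [0,1.2,0]
    - [0,1.6,0]
    - [0,1.6,0]
    - [0,1.2,0]
    - [0,0.5,0]
    - [0,0,0]
  rot:
    - [0,0,0]
    - [0,0,0]
    - [0,0,0]
    - [0,0,0]
    - [0,0,0]
    - [0,0,0]

```text
time: 57.22
tool_pos: [0.4529, 0.4297, 0.1625]
eef_rot: [-1.054, -1.426, 1.42]
wrist_force: [0.8, -0.3, -1.2]
gripper_width: 0.206
```

```bash
python3 - <<'E'
from h import *
s=st();rows([.453,.430,.132],down(np.radians(107)),2)
E
```

```text
t 57.23 p [0.4529 0.4297 0.1625] x [-0.291  0.957  0.003] y [ 0.002  0.003 -1.   ] q [ 0.67  0.1   1.76  0.    1.27 -1.19] w 0.206 F [ 0.8 -0.3 -1.2]
n 2 |d| 0.03 |w| 0.004
[[0.0, 1.5, -0.0], [0.0, 1.5, -0.0]]
[[0.0, -0.0, 0.0], [0.0, -0.0, 0.0]]
end rot [ 0.003 -0.002  0.003]
```

Request:
move_arm:
  linear:
    - [0,0.9,0]
    - [0,0.9,0]
    - [0,0.7,0]
    - [0,0.4,0]
    - [0,0.1,0]
    - [0,0,0]
  rot:
    - [0,0,0]
    - [0,0,0]
    - [0,0,0]
    - [0,0,0]
    - [0,0,0]
    - [0,0,0]

```text
time: 57.98
tool_pos: [0.4536, 0.4304, 0.1317]
eef_rot: [-1.055, -1.428, 1.418]
wrist_force: [-0.1, -0.1, -1.2]
gripper_width: 0.208
```

```bash
python3 - <<'E'
from h import *
s=st()
E
```

```text
t 57.98 p [0.4536 0.4304 0.1317] x [-0.291  0.957  0.004] y [ 0.003  0.005 -1.   ] q [ 0.67  0.13  1.79  0.    1.22 -1.19] w 0.208 F [-0.1 -0.1 -1.2]
```

Request:
move_arm:
  linear:
    - [0,0.1,0]
    - [0,0,0]
    - [0,0,0]
    - [0,0,0]
    - [0,0,0]
  rot:
    - [0,0,0]
    - [0,0,0]
    - [0,0,0]
    - [0,0,0]
    - [0,0,0]
  fingers: 0

```text
time: 58.6
tool_pos: [0.4545, 0.4311, 0.1325]
eef_rot: [-1.056, -1.431, 1.415]
wrist_force: [-0.6, 1.1, 1.4]
gripper_width: 0.501
```

Request:
move_arm:
  linear:
    - [0,-1.5,0]
    - [0,-2.5,0]
    - [0,-3,0]
    - [0,-4,0]
    - [0,-4,0]
    - [0,-4,0]
    - [-3,-2,-2]
    - [-4,0,-4]
    - [-4,0,-4]
    - [-2,0,-2]
  rot:
    - [0,0,0]
    - [0,0,0]
    - [0,0,0]
    - [0,0,0]
    - [0,0,0]
    - [0,0,0]
    - [0,0,0]
    - [0,0,0]
    - [0,0,0]
    - [0,0,0]

```text
time: 59.85
tool_pos: [0.6085, 0.3398, 0.3646]
eef_rot: [-1.058, -1.448, 1.408]
wrist_force: [-0.1, 0.7, -0.8]
gripper_width: 0.496
```

Request:
move_arm:
  linear:
    - [0,0,0]
    - [0,0,0]
    - [0,0,0]
    - [0,0,0]
  rot:
    - [0,0,0]
    - [0,0,0]
    - [0,0,0]
    - [0,0,0]

```text
time: 60.35
tool_pos: [0.6075, 0.3403, 0.3671]
eef_rot: [-1.058, -1.45, 1.407]
wrist_force: [-0.4, 0.7, -0.1]
gripper_width: 0.502
```

```bash
python3 - <<'E'
from h import *
s=st();save(cam("scene"),"s30");save(cam("top"),"t30")
E
```

```text
t 60.35 p [0.6075 0.3403 0.3671] x [-0.296  0.955  0.009] y [ 0.019  0.016 -1.   ] q [ 0.43  0.16  1.36  0.01  1.6  -1.44] w 0.502 F [-0.4  0.7 -0.1]
```

View pics/s30.png

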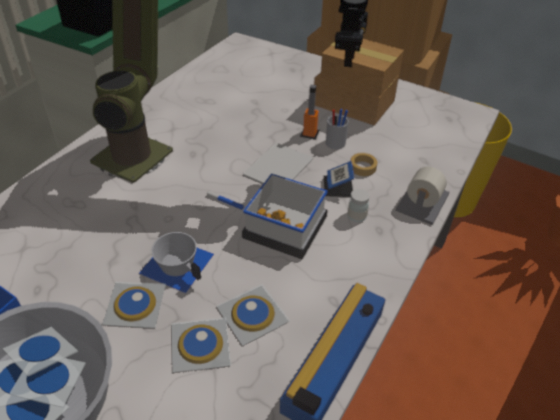

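View pics/t30.png

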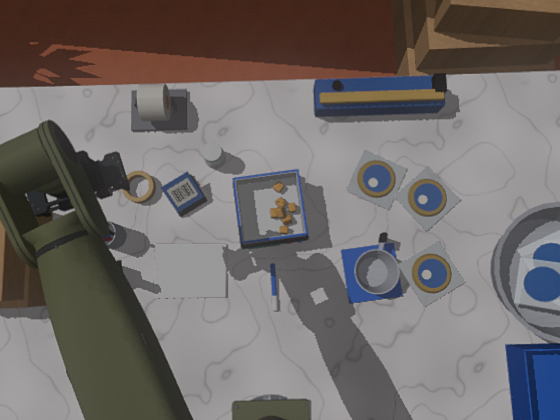

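```bash
python3 - <<'E'
from h import *
t=cam("top");save(t,"t31",(225,160,430,310),3.9);sc=cam("scene");save(sc,"s31",(285,70,345,150),7)
E
```

```text
(no output)
```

View pics/t31.png

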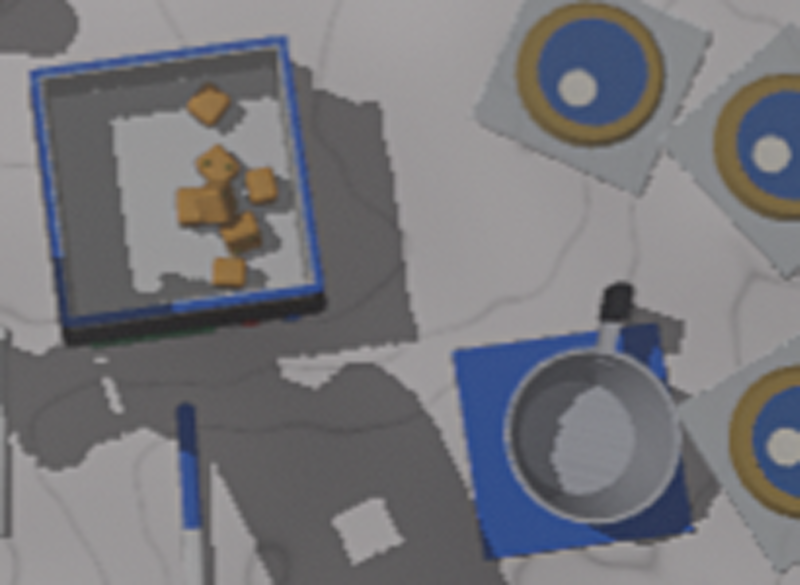

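View pics/s31.png

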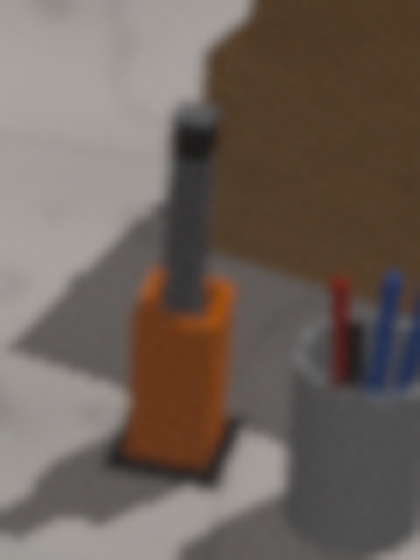

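```bash
python3 - <<'E'
from h import *
t=cam("top");print(onz(t,(377.3,271.8),.068));sign_off()
E
```

```text
[ 0.4319064  -0.29379255  0.068     ]
the job is handed in; nothing more can be done
```

The portion is made up and the job is handed in at about 60 s of the 208 s allowed. `sign_off` gives no verdict, so everything below rests on my own measurements.

**What I did**
- I put the three loose bites from the white board into the cup with the four already there, making seven.
- I lifted the cup by its tab and poured it into the tub with a tilt of about 114°. Nothing spilled.
- I stood the cup back on its coaster.
- I held the scanner tip about 55 mm off the label for more than 3 s, then stood it back in the orange holder, tip down.

**Last checks**
- **Bites:** the last top picture shows all seven lying in the tub below its rim.
- **Cup:** it is empty and upright. Its centre is at (0.432, −0.294) and the coaster's is at (0.430, −0.291), so they are about 3 mm apart.
- **Scan hold:** by the arm's own pose, the tip was within 2 mm of the label's middle and 0.003 rad off square.
- **Scanner:** it stands in the holder and looks as it did at the start. The arm is clear of everything.
- **Packs, tape, jar and marker:** they look unmoved in the last pictures; I did not measure their shifts.

**Disagreements**
- The top and wrist views differed by about 3 mm on the holder's position.
- The top view put the label's middle 3 to 5 mm from where the wrist view did.
- Both are inside the allowed margins.

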